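# Unload the banding wheel into the drying cupboard

## Task

The varnished sample paddles lying on the banding wheel must go to dry: hang each of them by its ring on a hook of its own inside the low cupboard. Also hook the reference-board carrier over the rail at the rail's open end and slide it along under the guard bar until it hangs directly below the clothes-peg. Leave the other things on the bench where they are.

Things in the scene. Friction and masses are not known exactly. Their poses are not given: they have to be found in the camera images.
- cupboard: Fixed wooden cupboard with open front, 224 wide (y), 168 deep (x), 302 high (roof board 236 wide), boards 12 thick. Origin: middle of the lower front edge; +x points inward, z up. The opening runs from z 12 to the lower edge of a lintel (12 thick) at z 240; roof underside at z 290. Three steel hooks side by side inside.
- hook_1 (a point): Elbow of the hook at cupboard y = -60: 95 behind the front, z 230; axes as the cupboard's. A bar of 6 diameter runs level from the back wall to the elbow, then turns straight up to a tip at z 251, above the lintel's edge: a paddle goes in tilted, ring end up about 35 degrees, gripper staying in front of the opening.
- hook_2 (a point): The same on the middle hook (cupboard y = 0). On every hook: ring in low, raise it so that its far edge passes over the tip, advance, lower; when let go, the paddle swings down and hangs from the level bar.
- hook_3 (a point): The same on the hook at cupboard y = +60. From above the lintel hides the hooks; a round brass stud, 14 across, on the lintel's front face at z 265 shows the y of each hook.
- wheel: Banding wheel (fixed foot). Origin on the bench under its axis. On it an aluminium disc of 300 diameter, top at z 50, that spins freely when touched.
- paddle_1: Sample paddle, 208 long, 60 g, lying on the wheel. Origin on the underside below the middle of the swatch head (44 long in x, 34 wide in y, 14 high, to be gripped across y); +x points along the 16 wide, 12 high handle to the ring, z up. Two or three paddles are there; any one may be absent.
- paddle_1_eye (a point): Centre of the steel ring at the paddle's other end, 165 from the origin along +x and 7 above the underside; hole 26 across, ring 42 outside, wire 8 thick; the hole's axis is the paddle's z.
- paddle_2: Second paddle, alike; may be absent.
- paddle_2_eye (a point): Its ring centre.
- paddle_3: Third paddle, alike; may be absent.
- paddle_3_eye (a point): Its ring centre.
- rail: Fixed stand: a steel rail of 10 diameter along y, axis at z 170, between end posts at y +-134. Origin on the bench below its middle; base board 10 high, x -45 to 75. A guard bar (8 diameter) runs 28 above the rail axis from y -134 to 30, on a post 58 behind the rail at y 30; under it a carrier slides but cannot be put on or taken off. Open above from y 35 to 125.
- rail_open (a point): Point on the rail's axis in the middle of the open part (rail y = +83). Axes as the rail's.
- peg: Small wooden clothes-peg fixed on the guard bar, 12 wide in y, standing 34 above the bar, the mark; its place on the bar varies. Origin on the guard bar's axis (28 above the rail's axis), axes as the rail's.
- carrier: Reference-board carrier, 130 g, standing on a steel foot (x -21 to 35, y +-25, 8 high). Origin on the underside below the saddle, z up. Board 50 wide, 6 thick at x -19, up to z 113; on it a steel saddle 36 wide, an upturned V (100 deg), 33 wide inside, lip at x 20 down to z 98. Grip tab: wooden bar, x -22 to -71, 12 wide in y, 14 high, centre z 106; pinch at x -55. Top z 134.
- carrier_saddle (a point): Where the rail's axis lies when the saddle sits on the rail: 119 above the carrier's underside, x = y = 0. Axes as the carrier's.
- medium_jar: Bystander: open glass jar behind the wheel, 57 wide, 98 high.
- celadon_bowl: Bystander: small pale green bowl, 89 wide, 47 high.
- cork_block: Bystander: cork sanding block, 33x46x42.
- tape: Bystander: roll of masking tape, 104 wide, 25 high.
- eraser: Bystander: eraser, 22x46x13.
Mind the look-alikes: they are no part of the job. What is shaped like the carrier but purple is not meant.

How it is judged:
By the outcome, as a careful person would: the job done as asked, in the order asked, and still so for the second after the job is handed in, with the robot touching nothing.
Of paddle_1, paddle_2, paddle_3 only 2 to 3 are there at a start; the rules pass over those that are not, and their reading is None.
At some moment in a run one of carrier may be knocked a few centimetres aside while the robot is not near it.
It also fails if it takes over 208 s, if anything falls off the work surface, if the arm or the gripper's body presses on something with over 40 N, if the wrist force passes 120 N, or if a joint passes its speed limit or range.

## Robot

A 6-joint arm with a two-finger parallel gripper is mounted at the origin on a cart in front of the work surface, level with it; the furniture and walls round the work are solid. World frame = base frame: x ahead of the robot, y to its left, z up, the work surface at z = 0. Lengths are in m, angles in rad, forces in N, time in s.
With the tool pointing down it reaches from about 0.25 to 0.725 m from the base axis. Payload 4 kg.
Tool frame: the origin (TCP) lies midway between the tips of the shut fingers; the grasp point (between the pads) lies 19 mm behind it; z points along the fingers, y is the line along which they close (so a half turn about z gives the same grasp; the last joint's range is limited). The gripper opens to 85 mm and grips with 20 to 120 N. Pads are 22 mm wide; open, the fingers measure 114 mm over their backs; the gripper's body (76 mm by 85 mm) begins 54 mm behind the grasp point. The pads swing forward as they close: fully open they stand 13 mm farther back than shut.
Start: joints at [-1.245, 0.241, 0.005, 1.335, 0, 1.571], TCP at [0.16, -0.474, 0.231] pointing down, gripper open.
Joint ranges: [-2.72, 2.72], [-1.05, 1.87], [-1.09, 1.28], [-1.99, 2.15], [-1.42, 1.44], [-3.14, 3.14]. Speed limits (rad/s): [2.79, 2.79, 3.14, 3.14, 3.14, 3.14].

## Interface

Orientations are given as a unit quaternion [x, y, z, w].
In Python, from workcell import bot, camera, job_done gives the robot as it stands.
- The arm moves only by the tool carry_out, never from a script. Its argument "plan" is a list of rows, each an object of numbers: "dx", "dy", "dz": the shift along the tool's x, y, z in mm; "twist": the turn about the tool's z in degrees; "fingers": the closure, from -1 (fully open) to 1 (shut). In form: [{"dx": .., "dy": .., "dz": .., "twist": .., "fingers": ..}, ...]. A call has exactly 5 rows; each row is the pose to reach, as a shift and turn from the pose commanded when the call began, along the tool's axes at that moment; what a row does not reach only later rows make up. A row lasts 1/12 s, in which the tool goes at most 41.7 mm and 7.16 degrees, less where a joint would pass 70% of its speed; a pose out of reach is approached as far as the arm can. A call with a gripper value outside its range is refused whole. The fingers move at their own pace and stop on an object; the grip force is fixed at half the most. Time passes only in rows, so rows that repeat a pose let the fingers close, or fill a call up. It gives the time, the measured TCP pose, the force, the opening and the grip force at its end, in the units of the state.
- bot.get_obs(): the state, without advancing time (a new reading comes with each control period).
- camera(name): name is "scene" or "top"; returns a dict with "image" (400x640x3 uint8, red, green, blue), "intrinsics" (3x3 intrinsics, pixels), "eye" and "attitude" of the camera in the world. Camera axes: x right, y down, z forward; pixel columns grow to the right and rows downward; lengths in m; the calibration is good to about 2 mm. A picture is of the moment at which its call begins. There is no depth.
- job_done(): hands the job in; it is judged then, once.
The state is a dict: "clock": time; "joint_pos": joint angles; "joint_vel": joint speeds; "tau": joint torques, N m; "eef_pos": TCP position; "tool_rot": TCP orientation; "ft_force": force on the tool from outside, world axes, zero at the start; "ft_torque": the same for the moment, N m; "grip_width": finger opening in m; "grasp_force": force on a finger pad.
Only numpy, scipy, OpenCV 4.12 (cv2) and the standard library are available. Lean on these libraries where they do the work, as an engineer would, in place of code of your own. Each camera call takes 0.05 s, during which the arm holds its last target. There are 200 camera calls.

## Working session

There is one attempt and no reset: what is moved stays moved. The work goes in short steps, Python scripts to look and compute and a tool call to move; the robot and the scene stay as the last step left them, time stands still between calls to the robot, and variables do not carry over. Pictures are saved under pics/ and viewed, at most 14 in all, crops included, and the job is handed in when it is done.

Besides the shell and the picture viewer there is one more tool, called after "Request:" as name([rows], argument=value, ...), one row to a line, values as JSON. carry_out: Moves the arm, as the interface text tells. Its arguments: {"type":"object","properties":{"plan":{"type":"array","items":{"type":"object","properties":{"dx":{"type":"number"},"dy":{"type":"number"},"dz":{"type":"number"},"twist":{"type":"number"},"fingers":{"type":"number"}}}}},"required":["plan"]}

```bash
ls; mkdir -p pics
cat > h.py <<'E'
import numpy as np,cv2,json
from scipy.spatial.transform import Rotation as R
from workcell import bot,camera
E
python3 - <<'E'
from h import *
for n in("scene","top"):
    c=camera(n);cv2.imwrite(f"pics/{n}0.png",c["image"][:,:,::-1])
    print(n,np.array(c["intrinsics"]).round(2).tolist(),np.array(c["eye"]).round(4),np.array(c["attitude"]).round(4))
print(bot.get_obs())
E
```

```text
pics
scene [[375.29, 0.0, 320.72], [0.0, 375.29, 195.67], [0.0, 0.0, 1.0]] [0.1095 0.9485 0.6589] [-0.188   0.8235 -0.523   0.1141]
top [[399.54, 0.0, 319.29], [0.0, 399.54, 196.19], [0.0, 0.0, 1.0]] [0.3711 0.021  1.635 ] [ 0.7075 -0.7035  0.053  -0.0412]
{'clock': 0.1, 'joint_pos': array([-1.24501601e+00,  2.41371431e-01,  3.86386806e-03,  1.33519505e+00,
       -6.04712159e-06,  1.57076699e+00]), 'joint_vel': array([ 0.00122269, -0.00261126,  0.00429635, -0.00187702,  0.00187052,
        0.00089946]), 'tau': array([-6.67947152e-04, -3.73137975e+01,  2.53010416e+01,  1.08653057e-02,
       -6.94023629e-05, -2.12405308e-05]), 'eef_pos': array([ 0.15984257, -0.47316909,  0.23048697]), 'tool_rot': array([ 9.86759878e-01,  1.62185184e-01, -1.57541801e-04, -9.40038635e-04]), 'ft_force': array([ 0.12361414, -0.39148496,  0.68330358]), 'ft_torque': array([-0.02442493,  0.01449695,  0.02818085]), 'grasp_force': 0.0, 'grip_width': 0.085683276276106}
```

View pics/scene0.png

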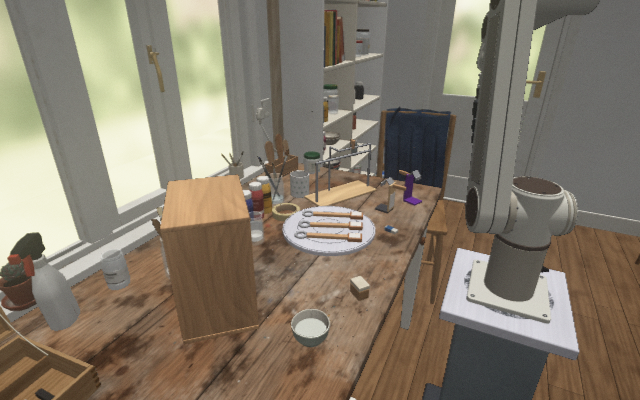

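View pics/top0.png

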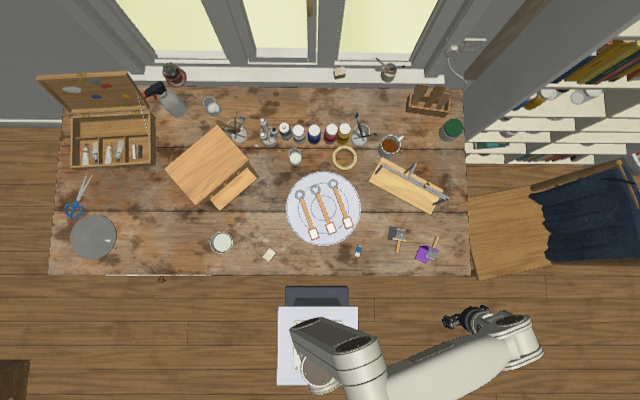

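The scene view shows three paddles on the wheel at about (330,225), the cupboard at (210,255), the grey carrier near (388,195), the purple look-alike at (411,190), and the rail at (345,175). In the top view the paddles are at (307–345, 185–235), the rail at (410,185), the cupboard roof at (212,165), the grey carrier at (399,235) and the purple one at (428,252). The grey one is the carrier meant, because the task excludes purple.

```bash
cat >> h.py <<'E'
class Cam:
    def __init__(s,n):
        c=camera(n);s.im=c["image"];s.K=np.array(c["intrinsics"]);s.e=np.array(c["eye"]);s.R=R.from_quat(c["attitude"]).as_matrix()
    def ray(s,u,v): return s.R@np.linalg.solve(s.K,[u,v,1.])
    def at(s,u,v,z):
        d=s.ray(u,v);return s.e+d*(z-s.e[2])/d[2]
    def px(s,p):
        q=s.K@(s.R.T@(np.array(p)-s.e));return q[:2]/q[2]
def crop(im,x0,y0,x1,y1,k,f): cv2.imwrite(f,cv2.resize(im[y0:y1,x0:x1,::-1],None,fx=k,fy=k,interpolation=cv2.INTER_CUBIC))
E
python3 - <<'E'
from h import *
t=Cam("top");crop(t.im,280,150,460,270,4.4,"pics/c1.png");crop(t.im,160,115,270,215,5.5,"pics/c2.png")
print(t.at(323,208,.05),t.at(232,190,.3),t.at(399,235,.1),t.at(410,185,.17))
E
```

```text
[ 0.53619153 -0.02008705  0.05      ] [0.5691053  0.29299715 0.3       ] [ 0.42863203 -0.31106559  0.1       ] [ 0.61192607 -0.34117569  0.17      ]
```

View pics/c1.png

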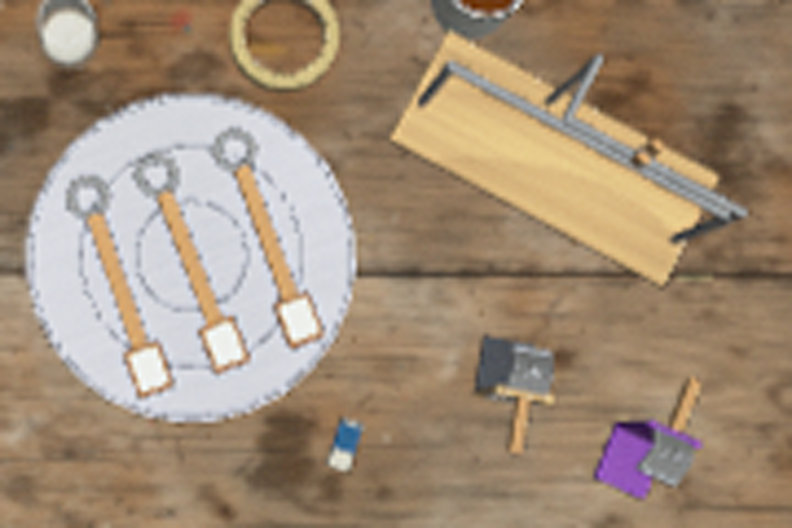

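View pics/c2.png

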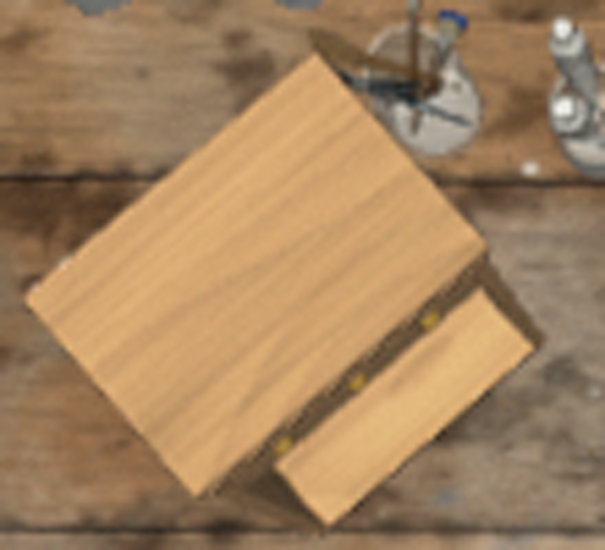

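The crop of the work area shows paddle heads at (149,370), (225,344) and (299,320), with rings at (88,197), (158,175) and (236,149). The grey carrier is at (517,368) with its tab tip at (517,450). The purple look-alike at (650,455) is rejected by its colour. The peg is at (648,153), and the rail's open part is at upper left, around (500,90). The cupboard crop shows the studs at (431,320), (358,383) and (285,443).

```bash
cat > m.py <<'E'
from h import *
t=Cam("top")
def sub(mask,box=None):
    n,l,s,c=cv2.connectedComponentsWithStats(mask.astype(np.uint8));return s[1:],c[1:]
hsv=cv2.cvtColor(t.im,cv2.COLOR_RGB2HSV).astype(int)
im=t.im.astype(int)
# paddles: orange handle mask inside disc region
S=lambda u,v:(280+(u+.5)/4.4-.5,150+(v+.5)/4.4-.5)
C=lambda u,v:(160+(u+.5)/5.5-.5,115+(v+.5)/5.5-.5)
disc=np.zeros(im.shape[:2],np.uint8);cv2.circle(disc,(323,208),37,1,-1)
m=(hsv[...,1]>70)&(disc>0)&(hsv[...,0]<25)
s,c=sub(m)
for a,b in zip(s,c):
    if a[4]>8: print("orange",a,b.round(1))
m=(hsv[...,1]>120)&(hsv[...,0]>15)&(hsv[...,0]<32)
m[:170]=0;m[200:]=0;m[:,:205]=0;m[:,245:]=0
s,c=sub(m)
for a,b in zip(s,c):print("brass",a[4],b.round(2))
hd=[(149,370),(225,344),(299,320)];rg=[(88,197),(158,175),(236,149)]
for h,r in zip(hd,rg):
    p=t.at(*S(*h),.064);q=t.at(*S(*r),.058);d=q-p
    print("paddle head",p.round(4),"eye",q.round(4),"yaw",np.degrees(np.arctan2(d[1],d[0])).round(1),"len",np.hypot(*d[:2]).round(4))
st=[t.at(*C(*k),.265) for k in[(285,443),(358,383),(431,320)]]
for k in st:print("stud",k.round(4))
print([np.linalg.norm(st[i+1]-st[i]).round(4) for i in(0,1)])
for k in[(27,300),(199,496),(486,248),(315,55)]:print("roof",t.at(*C(*k),.302).round(4))
for n,k,z in[("railA",(450,68),.198),("railB",(742,212),.198),("peg",(648,153),.22),("guardpost",(568,120),.198),("baseTL",(450,32),.01),("baseBL",(392,140),.01),("baseBR",(664,284),.01),("tabtip",(517,450),.113),("tabroot",(521,402),.113),("saddle",(533,370),.134),("pTR",(743,212),.17)]:
    print(n,t.at(*S(*k),z).round(4))
E
python3 m.py
```

```text
orange [333 188  18  32 122] [340.3 203.5]
orange [316 193  17  35 122] [323.  209.4]
orange [300 199  17  32 118] [306.7 214.4]
orange [345 225   8   4  11] [348.3 226.6]
orange [327 229  10   6  15] [331.3 231.5]
orange [311 235   8   5  11] [314.8 237.6]
brass 1 [205. 171.]
brass 3 [208.67 170.33]
brass 48 [210.67 176.02]
brass 6 [221.17 171.5 ]
brass 12 [226.17 172.42]
brass 1 [230. 170.]
brass 2 [233.  171.5]
brass 11 [237.64 172.82]
brass 1 [243. 171.]
brass 3 [205.67 174.  ]
brass 1 [231. 173.]
brass 5 [217.6 177. ]
brass 1 [222. 175.]
brass 1 [224. 175.]
brass 2 [228.  175.5]
brass 1 [241. 174.]
brass 5 [213.8 177.8]
brass 7 [221.57 177.43]
brass 11 [236.27 179.91]
brass 1 [241. 176.]
brass 1 [240. 178.]
brass 20 [214.6  184.55]
brass 1 [223. 181.]
brass 3 [220.   183.33]
brass 12 [224.75 183.92]
brass 2 [210.5 184. ]
brass 1 [228. 184.]
brass 1 [232. 185.]
brass 10 [207.2 189. ]
brass 1 [208. 186.]
brass 1 [219. 186.]
brass 2 [220.5 189.5]
brass 1 [224. 189.]
brass 1 [243. 188.]
brass 2 [205.  191.5]
brass 1 [222. 191.]
brass 1 [224. 191.]
brass 5 [240.  191.4]
brass 1 [209.
[... 352 characters left out ...]
 21.6 len 0.1646
paddle head [ 0.4786 -0.1167  0.064 ] eye [ 0.6343 -0.0606  0.058 ] yaw 19.8 len 0.1655
stud [0.5559 0.3702 0.265 ]
stud [0.5943 0.326  0.265 ]
stud [0.635  0.2815 0.265 ]
[np.float64(0.0585), np.float64(0.0603)]
roof [0.6384 0.5219 0.302 ]
roof [0.5181 0.4115 0.302 ]
roof [0.6733 0.2421 0.302 ]
roof [0.7955 0.352  0.302 ]
railA [ 0.6808 -0.2324  0.198 ]
railB [ 0.5611 -0.4731  0.198 ]
peg [ 0.6064 -0.39    0.22  ]
guardpost [ 0.6374 -0.3303  0.198 ]
baseTL [ 0.7561 -0.2661  0.01  ]
baseBL [ 0.6519 -0.2097  0.01  ]
baseBR [ 0.5178 -0.4621  0.01  ]
tabtip [ 0.3644 -0.2997  0.113 ]
tabroot [ 0.4055 -0.304   0.113 ]
saddle [ 0.4322 -0.3104  0.134 ]
pTR [ 0.5648 -0.4836  0.17  ]
```

Request:
carry_out([
  {"dx":28,"dy":-25,"dz":0,"twist":-1,"fingers":-0.4},
  {"dx":56,"dy":-50,"dz":0,"twist":-1,"fingers":-0.4},
  {"dx":84,"dy":-75,"dz":0,"twist":-1,"fingers":-0.4},
  {"dx":112,"dy":-100,"dz":0,"twist":-1,"fingers":-0.4},
  {"dx":140,"dy":-125,"dz":0,"twist":-1,"fingers":-0.4},
])

```text
clock: 0.62
eef_pos: [0.2529, -0.3089, 0.2311]
tool_rot: [0.985, 0.17, 0.0, -0.0]
ft_force: [1.5, -1.3, -0.3]
grip_width: 0.0599
grasp_force: 0.0
```

Request:
carry_out([
  {"dx":28,"dy":-25,"dz":0,"twist":0,"fingers":-0.4},
  {"dx":56,"dy":-50,"dz":0,"twist":0,"fingers":-0.4},
  {"dx":84,"dy":-75,"dz":0,"twist":0,"fingers":-0.4},
  {"dx":112,"dy":-100,"dz":0,"twist":0,"fingers":-0.4},
  {"dx":140,"dy":-125,"dz":0,"twist":0,"fingers":-0.4},
])

```text
clock: 1.03
eef_pos: [0.3427, -0.1439, 0.2314]
tool_rot: [0.985, 0.171, 0.0, 0.0]
ft_force: [0.8, -0.9, -0.1]
grip_width: 0.0599
grasp_force: 0.0
```

Request:
carry_out([
  {"dx":28,"dy":-25,"dz":0,"twist":0,"fingers":-0.4},
  {"dx":56,"dy":-50,"dz":0,"twist":0,"fingers":-0.4},
  {"dx":84,"dy":-75,"dz":0,"twist":0,"fingers":-0.4},
  {"dx":112,"dy":-100,"dz":0,"twist":0,"fingers":-0.4},
  {"dx":140,"dy":-125,"dz":0,"twist":0,"fingers":-0.4},
])

```text
clock: 1.45
eef_pos: [0.4326, 0.0211, 0.2313]
tool_rot: [0.985, 0.171, 0.0, 0.0]
ft_force: [1.5, -0.6, -0.1]
grip_width: 0.0599
grasp_force: 0.0
```

```bash
cat >> h.py <<'E'
def st():
    o=bot.get_obs();Rm=R.from_quat(o["tool_rot"]).as_matrix();yaw=np.degrees(np.arctan2(Rm[1,0],Rm[0,0]))
    print("t %.2f"%o["clock"],"tcp",o["eef_pos"].round(4),"yaw %.2f"%yaw,"tilt",np.degrees(np.arccos(-Rm[2,2])).round(2),"F",o["ft_force"].round(1),"w %.4f g %.1f"%(o["grip_width"],o["grasp_force"]))
    return o,Rm,yaw
def go(p,y=None):
    "shift (tool axes, mm) and twist (deg) from the measured pose to TCP p, yaw y"
    o,Rm,yaw=st();d=Rm.T@(np.array(p)-o["eef_pos"])*1000
    tw=0 if y is None else -((y-yaw+180)%360-180)
    print("dx %.1f dy %.1f dz %.1f twist %.1f"%(*d,tw));return d,tw
O=np.array([.5949,.3259,0]);YC=42.1
ex=np.array([np.cos(np.radians(YC)),np.sin(np.radians(YC)),0]);ey=np.array([-ex[1],ex[0],0])
def cup(x,y,z): return O+x*ex+y*ey+np.array([0,0,z])
E
python3 -c "
from h import *
go([.4333,.0173,.1],20)"
```

```text
t 1.45 tcp [0.4326 0.0211 0.2313] yaw 19.69 tilt 0.01 F [ 1.5 -0.6 -0.1] w 0.0599 g 0.0
dx -0.6 dy 3.8 dz 131.3 twist -0.3
```

Request:
carry_out([
  {"dx":-0.6,"dy":3.8,"dz":36,"twist":0,"fingers":-0.4},
  {"dx":-0.6,"dy":3.8,"dz":72,"twist":0,"fingers":-0.4},
  {"dx":-0.6,"dy":3.8,"dz":108,"twist":0,"fingers":-0.4},
  {"dx":-0.6,"dy":3.8,"dz":140,"twist":0,"fingers":-0.4},
  {"dx":-0.6,"dy":3.8,"dz":160,"twist":0,"fingers":-0.4},
])

```text
clock: 1.87
eef_pos: [0.4305, 0.0156, 0.0681]
tool_rot: [0.985, 0.171, -0.002, -0.0]
ft_force: [0.2, 0.1, 1.0]
grip_width: 0.0596
grasp_force: 0.0
```

Request:
carry_out([
  {"dx":0,"dy":0,"dz":10,"twist":0,"fingers":-0.4},
  {"dx":0,"dy":0,"dz":20,"twist":0,"fingers":-0.4},
  {"dx":0,"dy":0,"dz":20,"twist":0,"fingers":1},
  {"dx":0,"dy":0,"dz":20,"twist":0,"fingers":1},
  {"dx":0,"dy":0,"dz":20,"twist":0,"fingers":1},
])

```text
clock: 2.28
eef_pos: [0.4332, 0.0154, 0.0518]
tool_rot: [0.985, 0.171, 0.0, 0.0]
ft_force: [0.6, 0.1, -0.3]
grip_width: 0.0321
grasp_force: 61.3
```

Request:
carry_out([
  {"dx":0,"dy":0,"dz":0,"twist":0,"fingers":1},
  {"dx":0,"dy":0,"dz":0,"twist":0,"fingers":1},
  {"dx":0,"dy":0,"dz":0,"twist":0,"fingers":1},
  {"dx":0,"dy":0,"dz":-8,"twist":0,"fingers":1},
  {"dx":0,"dy":0,"dz":-16,"twist":0,"fingers":1},
])

```text
clock: 2.7
eef_pos: [0.4325, 0.0154, 0.0678]
tool_rot: [0.985, 0.171, -0.0, -0.0]
ft_force: [0.2, -0.3, -0.8]
grip_width: 0.032
grasp_force: 61.3
```

Request:
carry_out([
  {"dx":0,"dy":0,"dz":-30,"twist":0,"fingers":1},
  {"dx":0,"dy":0,"dz":-60,"twist":0,"fingers":1},
  {"dx":0,"dy":0,"dz":-90,"twist":0,"fingers":1},
  {"dx":0,"dy":0,"dz":-120,"twist":0,"fingers":1},
  {"dx":0,"dy":0,"dz":-150,"twist":0,"fingers":1},
])

```text
clock: 3.12
eef_pos: [0.4327, 0.0154, 0.22]
tool_rot: [0.985, 0.171, 0.001, 0.0]
ft_force: [0.6, 0.5, -0.6]
grip_width: 0.0324
grasp_force: 61.3
```

```bash
python3 -c "
from h import *
t=Cam('top');s=Cam('scene');crop(t.im,270,140,390,260,5,'pics/a.png');crop(s.im,230,110,450,270,3.6,'pics/b.png')
a=cv2.imread('pics/b.png');b=cv2.imread('pics/a.png');b=cv2.resize(b,(0,0),fx=.5,fy=.5)
go(cup(-.100,.060,.36),42.1)"
```

```text
t 3.22 tcp [0.4364 0.0155 0.2235] yaw 19.67 tilt 0.68 F [ 0.   0.2 -0.4] w 0.0323 g 61.3
dx 140.0 dy -255.7 dz -135.8 twist -22.4
```

View pics/b.png

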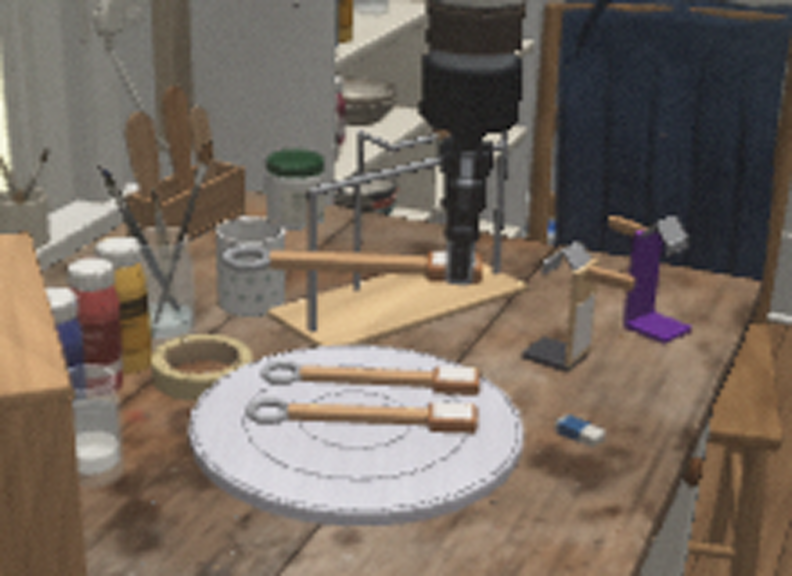

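The scene crop shows the first paddle gripped level, with its ring at (245,258) and head at (455,265). The other two paddles are still on the disc.

Request:
carry_out([
  {"dx":0,"dy":0,"dz":-30,"twist":0,"fingers":1},
  {"dx":0,"dy":0,"dz":-60,"twist":0,"fingers":1},
  {"dx":0,"dy":0,"dz":-90,"twist":0,"fingers":1},
  {"dx":0,"dy":0,"dz":-120,"twist":0,"fingers":1},
  {"dx":0,"dy":0,"dz":-136,"twist":0,"fingers":1},
])

```text
clock: 3.63
eef_pos: [0.4334, 0.0154, 0.3571]
tool_rot: [0.985, 0.171, 0.002, 0.0]
ft_force: [-0.0, -0.2, -0.0]
grip_width: 0.0322
grasp_force: 61.3
```

Request:
carry_out([
  {"dx":17,"dy":-31,"dz":0,"twist":-5,"fingers":1},
  {"dx":34,"dy":-62,"dz":0,"twist":-10,"fingers":1},
  {"dx":51,"dy":-93,"dz":0,"twist":-15,"fingers":1},
  {"dx":68,"dy":-124,"dz":0,"twist":-20,"fingers":1},
  {"dx":82,"dy":-150,"dz":0,"twist":-22.4,"fingers":1},
])

```text
clock: 4.05
eef_pos: [0.4594, 0.1862, 0.3534]
tool_rot: [0.933, 0.361, 0.0, -0.0]
ft_force: [0.5, -0.9, -0.4]
grip_width: 0.0323
grasp_force: 61.2
```

```bash
python3 -c "
from h import *
go(cup(-.100,.060,.36),42.1)"
```

```text
t 4.05 tcp [0.4594 0.1862 0.3534] yaw 42.31 tilt 0.02 F [ 0.5 -0.9 -0.4] w 0.0323 g 61.2
dx 94.4 dy -72.5 dz -6.6 twist 0.2
```

Request:
carry_out([
  {"dx":24,"dy":-18,"dz":-6,"twist":0,"fingers":1},
  {"dx":48,"dy":-36,"dz":-6,"twist":0,"fingers":1},
  {"dx":72,"dy":-54,"dz":-6,"twist":0,"fingers":1},
  {"dx":94.4,"dy":-72.5,"dz":-6,"twist":0,"fingers":1},
  {"dx":94.4,"dy":-72.5,"dz":-6,"twist":0,"fingers":1},
])

```text
clock: 4.47
eef_pos: [0.481, 0.3059, 0.3574]
tool_rot: [0.932, 0.361, -0.001, -0.001]
ft_force: [-0.5, -0.2, -0.7]
grip_width: 0.0322
grasp_force: 61.3
```

Request:
carry_out([
  {"dx":0,"dy":0,"dz":15,"twist":0,"fingers":1},
  {"dx":0,"dy":0,"dz":30,"twist":0,"fingers":1},
  {"dx":0,"dy":0,"dz":44,"twist":0,"fingers":1},
  {"dx":0,"dy":0,"dz":50,"twist":0,"fingers":1},
  {"dx":0,"dy":0,"dz":56,"twist":0,"fingers":1},
])

```text
clock: 4.88
eef_pos: [0.4807, 0.3007, 0.3027]
tool_rot: [0.933, 0.359, -0.001, 0.0]
ft_force: [-0.9, 0.0, 1.4]
grip_width: 0.0324
grasp_force: 61.4
```

Request:
carry_out([
  {"dx":0,"dy":0,"dz":4,"twist":0,"fingers":1},
  {"dx":0,"dy":0,"dz":8,"twist":0,"fingers":1},
  {"dx":0,"dy":0,"dz":12,"twist":0,"fingers":1},
  {"dx":0,"dy":0,"dz":16,"twist":0,"fingers":1},
  {"dx":0,"dy":0,"dz":20,"twist":0,"fingers":1},
])

```text
clock: 5.3
eef_pos: [0.482, 0.3019, 0.2851]
tool_rot: [0.933, 0.359, 0.002, -0.001]
ft_force: [-2.0, 0.4, 5.3]
grip_width: 0.0327
grasp_force: 62.2
```

```bash
python3 -c "
from h import *
go(cup(-.100,.060,.24),42.1);s=Cam('scene');crop(s.im,140,70,360,230,3.6,'pics/d.png')"
```

```text
t 5.30 tcp [0.482  0.3019 0.2851] yaw 42.07 tilt 0.27 F [-2.   0.4  5.3] w 0.0327 g 62.2
dx -0.3 dy -2.1 dz 45.1 twist -0.0
```

View pics/d.png

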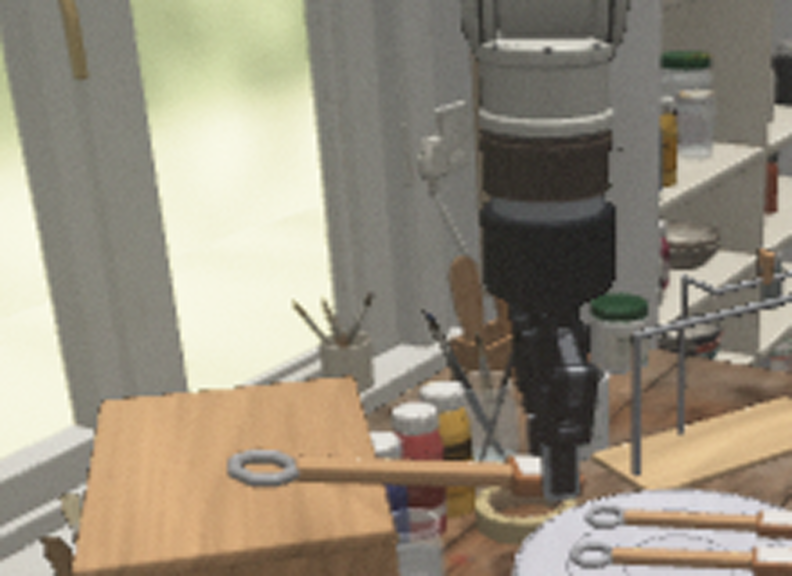

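The paddle's handle lies on the roof's front edge, with the ring at (262,467) already higher. It pivots in the grip at about 5 N, so I'll carry on with this.

Request:
carry_out([
  {"dx":0,"dy":0,"dz":5,"twist":0,"fingers":1},
  {"dx":0,"dy":0,"dz":10,"twist":0,"fingers":1},
  {"dx":0,"dy":0,"dz":15,"twist":0,"fingers":1},
  {"dx":0,"dy":0,"dz":20,"twist":0,"fingers":1},
  {"dx":0,"dy":0,"dz":25,"twist":0,"fingers":1},
])

```text
clock: 5.77
eef_pos: [0.4816, 0.3014, 0.2582]
tool_rot: [0.933, 0.359, 0.001, 0.0]
ft_force: [-0.5, -1.2, 4.7]
grip_width: 0.032
grasp_force: 61.6
```

Request:
carry_out([
  {"dx":0,"dy":0,"dz":5,"twist":0,"fingers":1},
  {"dx":0,"dy":0,"dz":10,"twist":0,"fingers":1},
  {"dx":0,"dy":0,"dz":15,"twist":0,"fingers":1},
  {"dx":0,"dy":0,"dz":20,"twist":0,"fingers":1},
  {"dx":0,"dy":0,"dz":20,"twist":0,"fingers":1},
])

```text
clock: 6.18
eef_pos: [0.4802, 0.3009, 0.2366]
tool_rot: [0.933, 0.359, -0.002, 0.0]
ft_force: [-1.4, -0.2, 2.6]
grip_width: 0.0318
grasp_force: 60.2
```

Request:
carry_out([
  {"dx":-10,"dy":0,"dz":-4,"twist":0,"fingers":1},
  {"dx":-30,"dy":0,"dz":-4,"twist":0,"fingers":1},
  {"dx":-50,"dy":0,"dz":-4,"twist":0,"fingers":1},
  {"dx":-70,"dy":0,"dz":-4,"twist":0,"fingers":1},
  {"dx":-80,"dy":0,"dz":-4,"twist":0,"fingers":1},
])

```text
clock: 6.6
eef_pos: [0.4189, 0.2455, 0.2416]
tool_rot: [0.933, 0.359, -0.002, 0.001]
ft_force: [0.4, 0.4, -0.4]
grip_width: 0.032
grasp_force: 59.6
```

```bash
python3 -c "
from h import *
st();s=Cam('scene');t=Cam('top');st()
crop(s.im,180,70,380,230,3,'pics/e1.png');crop(t.im,190,150,310,270,4,'pics/e2.png')
a=cv2.imread('pics/e1.png');b=cv2.imread('pics/e2.png');b=np.vstack([b]);b=cv2.resize(b,(200,200))
np.savez('e.npz',s=s.im,t=t.im)"
```

```text
t 6.60 tcp [0.4189 0.2455 0.2416] yaw 42.05 tilt 0.25 F [ 0.4  0.4 -0.4] w 0.0320 g 59.6
t 6.70 tcp [0.4196 0.246  0.242 ] yaw 42.04 tilt 0.16 F [ 0.5  0.1 -0.5] w 0.0325 g 59.6
```

View pics/e1.png

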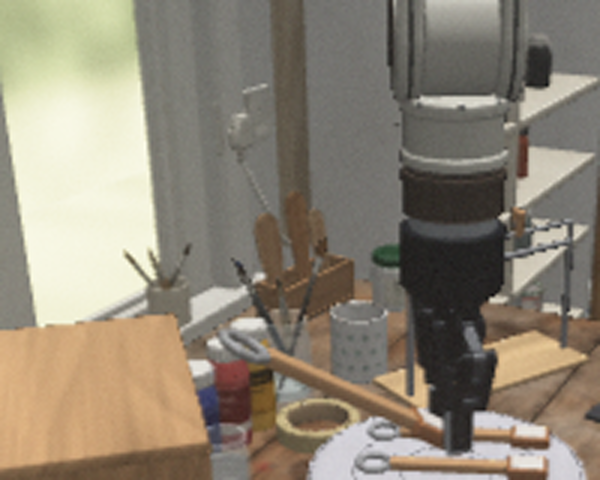

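The scene crop shows the paddle tilted up, with its ring centre at (245,345). I'll get its tilt by casting that pixel onto the paddle's vertical plane.

```bash
cat >> h.py <<'E'
def ringpos(c,u,v):
    o,Rm,yaw=st();p=o["eef_pos"];n=Rm[:,1];d=c.ray(u,v);q=c.e+d*((p-c.e)@n/(d@n))
    a=(q-p)@Rm[:,0];z=q[2]-p[2];print("ring: ahead %.4f above TCP %.4f world"%(a,z),q.round(4));return a,z
E
python3 -c "
from h import *
s=Cam('scene')
for u,v in[(245,345),(243,345),(247,345),(245,348)]: ringpos(s,180+(u+.5)/3-.5,70+(v+.5)/3-.5)
t=Cam('top');print(t.px([.4196+.14*.742,.246+.14*.67,.33]))
crop(t.im,200,160,300,260,5,'pics/e2.png')"
```

```text
t 6.75 tcp [0.4209 0.247  0.2422] yaw 42.04 tilt 0.06 F [-0.2  0.3  0.3] w 0.0329 g 59.6
ring: ahead 0.1483 above TCP 0.0990 world [0.531  0.3463 0.3412]
t 6.75 tcp [0.4209 0.247  0.2422] yaw 42.04 tilt 0.06 F [-0.2  0.3  0.3] w 0.0329 g 59.6
ring: ahead 0.1497 above TCP 0.0992 world [0.5321 0.3472 0.3414]
t 6.75 tcp [0.4209 0.247  0.2422] yaw 42.04 tilt 0.06 F [-0.2  0.3  0.3] w 0.0329 g 59.6
ring: ahead 0.1469 above TCP 0.0989 world [0.53   0.3454 0.3411]
t 6.75 tcp [0.4209 0.247  0.2422] yaw 42.04 tilt 0.06 F [-0.2  0.3  0.3] w 0.0329 g 59.6
ring: ahead 0.1484 above TCP 0.0967 world [0.5311 0.3464 0.339 ]
[215.36349152 202.32340928]
```

View pics/e2.png

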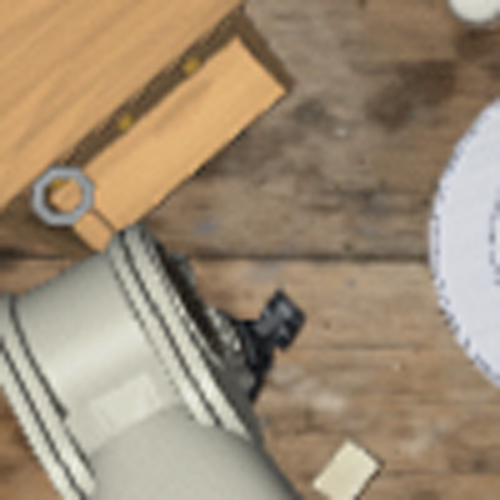

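The top crop shows the ring at (62,193), with the hook_3 stud visible through its hole.

```bash
python3 -c "
from h import *
t=Cam('top');u,v=200+62.5/5-.5,160+193.5/5-.5
o,Rm,yaw=st()
for z in(.33,.34): 
  q=t.at(u,v,z);d=Rm.T@(q-o['eef_pos']);print(q.round(4),d.round(4))
print(t.px([.531,.3463,.3412]), (u,v))
go(cup(-.19,.060,.13),42.1)
print('cup coords of tcp',(o['eef_pos']-O)@ex,(o['eef_pos']-O)@ey)"
```

```text
t 6.85 tcp [0.4219 0.2479 0.2422] yaw 42.06 tilt 0.0 F [-0.5  0.6 -0.3] w 0.0322 g 59.6
[0.537  0.3513 0.33  ] [ 0.1547  0.0003 -0.0878]
[0.5357 0.3488 0.34  ] [ 0.1521  0.0013 -0.0978]
[212.61545409 199.606403  ] (212.0, 198.2)
t 6.85 tcp [0.4219 0.2479 0.2422] yaw 42.06 tilt 0.0 F [-0.5  0.6 -0.3] w 0.0322 g 59.6
dx -9.3 dy -1.9 dz 112.2 twist -0.0
cup coords of tcp -0.18066007591141411 0.05804935723339884
```

Request:
carry_out([
  {"dx":-15,"dy":-3,"dz":0,"twist":0,"fingers":1},
  {"dx":-15,"dy":-3,"dz":35,"twist":0,"fingers":1},
  {"dx":-15,"dy":-3,"dz":70,"twist":0,"fingers":1},
  {"dx":-15,"dy":-3,"dz":100,"twist":0,"fingers":1},
  {"dx":-15,"dy":-3,"dz":127,"twist":0,"fingers":1},
])

```text
clock: 7.27
eef_pos: [0.4085, 0.24, 0.1133]
tool_rot: [0.933, 0.359, -0.001, 0.0]
ft_force: [-0.5, -0.1, -0.7]
grip_width: 0.0323
grasp_force: 59.6
```

Request:
carry_out([
  {"dx":22,"dy":0,"dz":0,"twist":0,"fingers":1},
  {"dx":48,"dy":0,"dz":0,"twist":0,"fingers":1},
  {"dx":74,"dy":0,"dz":0,"twist":0,"fingers":1},
  {"dx":98,"dy":0,"dz":0,"twist":0,"fingers":1},
  {"dx":112,"dy":0,"dz":0,"twist":0,"fingers":1},
])

```text
clock: 7.68
eef_pos: [0.4941, 0.3172, 0.1144]
tool_rot: [0.933, 0.359, 0.001, -0.0]
ft_force: [1.0, -0.7, -0.0]
grip_width: 0.0325
grasp_force: 59.6
```

```bash
python3 -c "
from h import *
go(cup(-.084,.061,.159),42.1)
"
```

```text
t 7.68 tcp [0.4941 0.3172 0.1144] yaw 42.11 tilt 0.07 F [ 1.  -0.7 -0. ] w 0.0325 g 59.6
dx -3.3 dy 0.1 dz -44.6 twist 0.0
```

Request:
carry_out([
  {"dx":-1,"dy":0,"dz":-12,"twist":0,"fingers":1},
  {"dx":-1,"dy":0,"dz":-24,"twist":0,"fingers":1},
  {"dx":-1,"dy":0,"dz":-36,"twist":0,"fingers":1},
  {"dx":-1,"dy":0,"dz":-45,"twist":0,"fingers":1},
  {"dx":-1,"dy":0,"dz":-45,"twist":0,"fingers":1},
])

```text
clock: 8.1
eef_pos: [0.4925, 0.3154, 0.162]
tool_rot: [0.933, 0.359, 0.002, -0.0]
ft_force: [-0.6, 0.8, -1.1]
grip_width: 0.0325
grasp_force: 59.7
```

Request:
carry_out([
  {"dx":8,"dy":0,"dz":0,"twist":0,"fingers":1},
  {"dx":16,"dy":0,"dz":0,"twist":0,"fingers":1},
  {"dx":24,"dy":0,"dz":0,"twist":0,"fingers":1},
  {"dx":31,"dy":0,"dz":0,"twist":0,"fingers":1},
  {"dx":31,"dy":0,"dz":0,"twist":0,"fingers":1},
])

```text
clock: 8.52
eef_pos: [0.515, 0.336, 0.1591]
tool_rot: [0.933, 0.359, -0.0, -0.0]
ft_force: [0.7, -0.1, -1.7]
grip_width: 0.0324
grasp_force: 59.8
```

Request:
carry_out([
  {"dx":0,"dy":0,"dz":7,"twist":0,"fingers":1},
  {"dx":0,"dy":0,"dz":14,"twist":0,"fingers":1},
  {"dx":0,"dy":0,"dz":20,"twist":0,"fingers":1},
  {"dx":0,"dy":0,"dz":20,"twist":0,"fingers":1},
  {"dx":0,"dy":0,"dz":20,"twist":0,"fingers":1},
])

```text
clock: 8.93
eef_pos: [0.5133, 0.3345, 0.1394]
tool_rot: [0.933, 0.359, -0.001, 0.0]
ft_force: [1.3, 0.5, -0.3]
grip_width: 0.0321
grasp_force: 59.8
```

```bash
python3 -c "
from h import *
go(cup(-.053,.061,.133),42.1)
s=Cam('scene');t=Cam('top');crop(t.im,180,150,300,240,5,'pics/f.png')
"
```

```text
t 8.93 tcp [0.5133 0.3345 0.1394] yaw 42.06 tilt 0.12 F [ 1.3  0.5 -0.3] w 0.0321 g 59.8
dx 1.8 dy 0.1 dz 6.3 twist -0.0
```

Request:
carry_out([
  {"dx":0,"dy":0,"dz":3,"twist":0,"fingers":1},
  {"dx":0,"dy":0,"dz":6,"twist":0,"fingers":1},
  {"dx":0,"dy":0,"dz":6,"twist":0,"fingers":1},
  {"dx":0,"dy":0,"dz":6,"twist":0,"fingers":1},
  {"dx":0,"dy":0,"dz":6,"twist":0,"fingers":1},
])

```text
clock: 9.45
eef_pos: [0.514, 0.3351, 0.1343]
tool_rot: [0.933, 0.359, 0.0, -0.0]
ft_force: [-0.8, 0.5, -0.9]
grip_width: 0.0323
grasp_force: 59.8
```

Request:
carry_out([
  {"dx":-3,"dy":0,"dz":0,"twist":0,"fingers":1},
  {"dx":-6,"dy":0,"dz":0,"twist":0,"fingers":1},
  {"dx":-9,"dy":0,"dz":0,"twist":0,"fingers":1},
  {"dx":-11,"dy":0,"dz":0,"twist":0,"fingers":1},
  {"dx":-11,"dy":0,"dz":0,"twist":0,"fingers":1},
])

```text
clock: 9.87
eef_pos: [0.5072, 0.3287, 0.1358]
tool_rot: [0.933, 0.359, 0.002, -0.001]
ft_force: [4.0, 3.5, 0.9]
grip_width: 0.0321
grasp_force: 59.7
```

```bash
python3 -c "
from h import *
o,Rm,y=st();print('along tool',Rm.T@o['ft_force'])
"
```

```text
t 9.87 tcp [0.5072 0.3287 0.1358] yaw 42.08 tilt 0.29 F [4.  3.5 0.9] w 0.0321 g 59.7
along tool [ 5.33358283  0.07313089 -0.90817372]
```

Request:
carry_out([
  {"dx":4,"dy":0,"dz":1,"twist":0,"fingers":1},
  {"dx":7,"dy":0,"dz":3,"twist":0,"fingers":1},
  {"dx":7,"dy":0,"dz":4,"twist":0,"fingers":0},
  {"dx":7,"dy":0,"dz":4,"twist":0,"fingers":-0.3},
  {"dx":7,"dy":0,"dz":4,"twist":0,"fingers":-0.6},
])

```text
clock: 10.28
eef_pos: [0.5105, 0.3319, 0.1295]
tool_rot: [0.933, 0.359, -0.001, 0.0]
ft_force: [0.0, -0.9, 0.4]
grip_width: 0.0654
grasp_force: 0.0
```

Request:
carry_out([
  {"dx":0,"dy":0,"dz":0,"twist":0,"fingers":-0.6},
  {"dx":-15,"dy":0,"dz":0,"twist":0,"fingers":-0.6},
  {"dx":-40,"dy":0,"dz":0,"twist":0,"fingers":-0.6},
  {"dx":-70,"dy":0,"dz":0,"twist":0,"fingers":-0.6},
  {"dx":-100,"dy":0,"dz":0,"twist":0,"fingers":-0.6},
])

```text
clock: 10.7
eef_pos: [0.4359, 0.2647, 0.13]
tool_rot: [0.933, 0.359, -0.0, 0.0]
ft_force: [0.2, 0.2, 0.3]
grip_width: 0.0685
grasp_force: 0.0
```

```bash
python3 -c "
from h import *
st();t=Cam('top');s=Cam('scene')
crop(t.im,190,140,290,240,4,'pics/f1.png');crop(t.im,280,150,380,250,4,'pics/f2.png')
cv2.imwrite('pics/f.png',np.hstack([cv2.imread('pics/f1.png'),cv2.imread('pics/f2.png')]))
"
```

```text
t 10.70 tcp [0.4359 0.2647 0.13  ] yaw 42.08 tilt 0.02 F [0.2 0.2 0.3] w 0.0685 g 0.0
```

View pics/f.png

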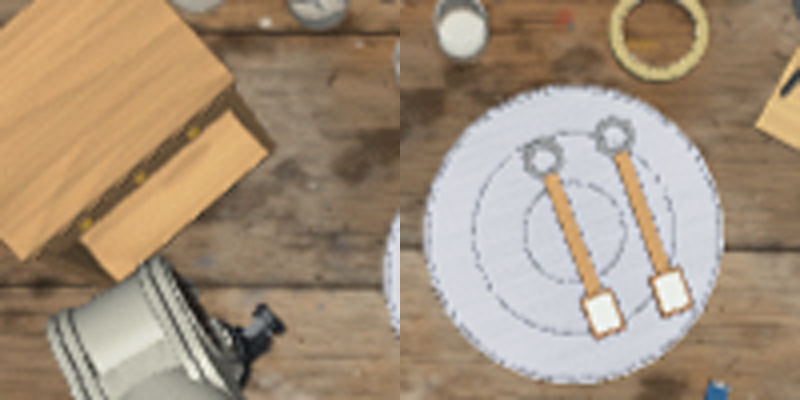

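The left crop shows an empty cupboard front with all three studs visible and no paddle on the bench, so paddle 1 hangs inside. On the right, paddles 2 and 3 have not moved: heads at (604,313) and (671,292).

Request:
carry_out([
  {"dx":-20,"dy":25,"dz":-6,"twist":4.3,"fingers":-0.4},
  {"dx":-40,"dy":50,"dz":-12,"twist":8.6,"fingers":-0.4},
  {"dx":-60,"dy":75,"dz":-18,"twist":12.9,"fingers":-0.4},
  {"dx":-80,"dy":100,"dz":-24,"twist":17.2,"fingers":-0.4},
  {"dx":-98,"dy":124,"dz":-30,"twist":21.6,"fingers":-0.4},
])

```text
clock: 11.22
eef_pos: [0.4476, 0.1064, 0.161]
tool_rot: [0.984, 0.176, 0.001, 0.0]
ft_force: [-0.1, 0.1, -0.1]
grip_width: 0.0598
grasp_force: 0.0
```

```bash
python3 -c "
from h import *
go([.4568,-.0504,.07],20.5)
"
```

```text
t 11.22 tcp [0.4476 0.1064 0.161 ] yaw 20.27 tilt 0.06 F [-0.1  0.1 -0.1] w 0.0598 g 0.0
dx -45.8 dy 150.3 dz 91.0 twist -0.2
```

Request:
carry_out([
  {"dx":-11,"dy":37,"dz":0,"twist":0,"fingers":-0.4},
  {"dx":-22,"dy":74,"dz":0,"twist":0,"fingers":-0.4},
  {"dx":-34,"dy":112,"dz":0,"twist":0,"fingers":-0.4},
  {"dx":-45,"dy":150,"dz":0,"twist":0,"fingers":-0.4},
  {"dx":-45,"dy":150,"dz":0,"twist":0,"fingers":-0.4},
])

```text
clock: 11.63
eef_pos: [0.4586, -0.0548, 0.1609]
tool_rot: [0.985, 0.173, 0.001, 0.002]
ft_force: [-0.4, 0.5, -0.0]
grip_width: 0.0594
grasp_force: 0.0
```

Request:
carry_out([
  {"dx":0,"dy":0,"dz":35,"twist":0,"fingers":-0.4},
  {"dx":0,"dy":0,"dz":70,"twist":0,"fingers":-0.4},
  {"dx":0,"dy":0,"dz":90,"twist":0,"fingers":-0.4},
  {"dx":0,"dy":0,"dz":100,"twist":0,"fingers":-0.4},
  {"dx":0,"dy":0,"dz":110,"twist":0,"fingers":-0.4},
])

```text
clock: 12.05
eef_pos: [0.4572, -0.0483, 0.0491]
tool_rot: [0.984, 0.178, -0.001, -0.0]
ft_force: [-0.5, 0.1, -0.1]
grip_width: 0.0599
grasp_force: 0.0
```

Request:
carry_out([
  {"dx":0,"dy":0,"dz":0,"twist":0,"fingers":-0.4},
  {"dx":0,"dy":0,"dz":0,"twist":0,"fingers":1},
  {"dx":0,"dy":0,"dz":0,"twist":0,"fingers":1},
  {"dx":0,"dy":0,"dz":0,"twist":0,"fingers":1},
  {"dx":0,"dy":0,"dz":0,"twist":0,"fingers":1},
])

```text
clock: 12.47
eef_pos: [0.4585, -0.0486, 0.0514]
tool_rot: [0.984, 0.178, 0.001, 0.0]
ft_force: [0.6, -1.0, 1.9]
grip_width: 0.0324
grasp_force: 59.6
```

Request:
carry_out([
  {"dx":0,"dy":0,"dz":-10,"twist":0,"fingers":1},
  {"dx":0,"dy":0,"dz":-30,"twist":0,"fingers":1},
  {"dx":0,"dy":0,"dz":-60,"twist":0,"fingers":1},
  {"dx":0,"dy":0,"dz":-90,"twist":0,"fingers":1},
  {"dx":0,"dy":0,"dz":-120,"twist":0,"fingers":1},
])

```text
clock: 12.88
eef_pos: [0.457, -0.0486, 0.1718]
tool_rot: [0.984, 0.178, -0.0, -0.0]
ft_force: [0.2, -0.0, -0.9]
grip_width: 0.0322
grasp_force: 59.4
```

Request:
carry_out([
  {"dx":0,"dy":0,"dz":-38,"twist":0,"fingers":1},
  {"dx":0,"dy":0,"dz":-76,"twist":0,"fingers":1},
  {"dx":0,"dy":0,"dz":-114,"twist":0,"fingers":1},
  {"dx":0,"dy":0,"dz":-152,"twist":0,"fingers":1},
  {"dx":0,"dy":0,"dz":-185,"twist":0,"fingers":1},
])

```text
clock: 13.3
eef_pos: [0.4572, -0.0486, 0.3586]
tool_rot: [0.984, 0.178, 0.001, 0.0]
ft_force: [1.5, 0.5, -1.4]
grip_width: 0.0324
grasp_force: 59.4
```

```bash
python3 -c "
from h import *
go(cup(-.100,0,.36),42.1)
"
```

```text
t 13.30 tcp [ 0.4572 -0.0486  0.3586] yaw 20.46 tilt 0.17 F [ 1.5  0.5 -1.4] w 0.0324 g 59.4
dx 167.0 dy -265.9 dz -1.3 twist -21.6
```

Request:
carry_out([
  {"dx":17,"dy":-27,"dz":0,"twist":-4.3,"fingers":1},
  {"dx":34,"dy":-54,"dz":0,"twist":-8.6,"fingers":1},
  {"dx":51,"dy":-81,"dz":0,"twist":-13,"fingers":1},
  {"dx":68,"dy":-108,"dz":0,"twist":-17.3,"fingers":1},
  {"dx":84,"dy":-133,"dz":0,"twist":-21.6,"fingers":1},
])

```text
clock: 13.72
eef_pos: [0.4896, 0.1069, 0.3559]
tool_rot: [0.933, 0.361, 0.001, 0.0]
ft_force: [-0.2, -0.3, -1.2]
grip_width: 0.0324
grasp_force: 59.4
```

```bash
python3 -c "
from h import *
go(cup(-.100,0,.36),42.1)
"
```

```text
t 13.72 tcp [0.4896 0.1069 0.3559] yaw 42.27 tilt 0.07 F [-0.2 -0.3 -1.2] w 0.0324 g 59.4
dx 125.2 dy -91.5 dz -4.0 twist 0.2
```

Request:
carry_out([
  {"dx":31,"dy":-23,"dz":0,"twist":0,"fingers":1},
  {"dx":62,"dy":-46,"dz":0,"twist":0,"fingers":1},
  {"dx":93,"dy":-69,"dz":0,"twist":0,"fingers":1},
  {"dx":125,"dy":-92,"dz":0,"twist":0,"fingers":1},
  {"dx":125,"dy":-92,"dz":0,"twist":0,"fingers":1},
])

```text
clock: 14.13
eef_pos: [0.521, 0.2639, 0.3529]
tool_rot: [0.932, 0.362, -0.001, -0.001]
ft_force: [-0.2, -0.8, -1.6]
grip_width: 0.0323
grasp_force: 59.5
```

Request:
carry_out([
  {"dx":0,"dy":0,"dz":15,"twist":0,"fingers":1},
  {"dx":0,"dy":0,"dz":30,"twist":0,"fingers":1},
  {"dx":0,"dy":0,"dz":44,"twist":0,"fingers":1},
  {"dx":0,"dy":0,"dz":50,"twist":0,"fingers":1},
  {"dx":0,"dy":0,"dz":55,"twist":0,"fingers":1},
])

```text
clock: 14.55
eef_pos: [0.5202, 0.2571, 0.3001]
tool_rot: [0.933, 0.359, -0.0, -0.0]
ft_force: [-3.9, 0.1, 5.0]
grip_width: 0.0325
grasp_force: 60.3
```

Request:
carry_out([
  {"dx":0,"dy":0,"dz":5,"twist":0,"fingers":1},
  {"dx":0,"dy":0,"dz":10,"twist":0,"fingers":1},
  {"dx":0,"dy":0,"dz":15,"twist":0,"fingers":1},
  {"dx":0,"dy":0,"dz":20,"twist":0,"fingers":1},
  {"dx":0,"dy":0,"dz":25,"twist":0,"fingers":1},
])

```text
clock: 14.97
eef_pos: [0.5217, 0.2578, 0.2761]
tool_rot: [0.933, 0.359, 0.002, -0.0]
ft_force: [-1.3, 0.9, 4.7]
grip_width: 0.0323
grasp_force: 60.3
```

Request:
carry_out([
  {"dx":0,"dy":0,"dz":5,"twist":0,"fingers":1},
  {"dx":0,"dy":0,"dz":10,"twist":0,"fingers":1},
  {"dx":0,"dy":0,"dz":15,"twist":0,"fingers":1},
  {"dx":0,"dy":0,"dz":20,"twist":0,"fingers":1},
  {"dx":0,"dy":0,"dz":25,"twist":0,"fingers":1},
])

```text
clock: 15.38
eef_pos: [0.5208, 0.2573, 0.2497]
tool_rot: [0.933, 0.359, -0.0, 0.0]
ft_force: [1.2, -1.1, 5.6]
grip_width: 0.0325
grasp_force: 59.7
```

```bash
python3 -c "
from h import *
go(cup(-.100,0,.238),42.1)
"
```

```text
t 15.38 tcp [0.5208 0.2573 0.2497] yaw 42.06 tilt 0.02 F [ 1.2 -1.1  5.6] w 0.0325 g 59.7
dx 1.0 dy -1.2 dz 11.7 twist -0.0
```

Finish the pivot, retreat to cup x -0.195, and measure the ring.

Request:
carry_out([
  {"dx":0,"dy":0,"dz":4,"twist":0,"fingers":1},
  {"dx":0,"dy":0,"dz":8,"twist":0,"fingers":1},
  {"dx":0,"dy":0,"dz":12,"twist":0,"fingers":1},
  {"dx":0,"dy":0,"dz":12,"twist":0,"fingers":1},
  {"dx":-10,"dy":0,"dz":8,"twist":0,"fingers":1},
])

```text
clock: 15.8
eef_pos: [0.5129, 0.2508, 0.2402]
tool_rot: [0.933, 0.359, -0.002, 0.0]
ft_force: [1.0, -0.1, -0.5]
grip_width: 0.0324
grasp_force: 59.5
```

Request:
carry_out([
  {"dx":-20,"dy":0,"dz":0,"twist":0,"fingers":1},
  {"dx":-40,"dy":0,"dz":0,"twist":0,"fingers":1},
  {"dx":-60,"dy":0,"dz":0,"twist":0,"fingers":1},
  {"dx":-84,"dy":0,"dz":0,"twist":0,"fingers":1},
  {"dx":-84,"dy":0,"dz":0,"twist":0,"fingers":1},
])

```text
clock: 16.22
eef_pos: [0.4463, 0.1912, 0.2415]
tool_rot: [0.934, 0.358, -0.003, 0.0]
ft_force: [-0.2, -1.0, -1.6]
grip_width: 0.0327
grasp_force: 59.5
```

```bash
cat > ring.py <<'E'
from h import *
s=Cam("scene");s=Cam("scene");t=Cam("top");o,Rm,yaw=st();p=o["eef_pos"]
# expected ring place, crop of both views around it
g=p+.150*Rm[:,0]+[0,0,.097]
a=s.px(g).round().astype(int);b=t.px(g).round().astype(int);print("origins scene",a-33,"top",b-33)
f=lambda c,k:cv2.resize(c.im[k[1]-33:k[1]+33,k[0]-33:k[0]+33,::-1],None,fx=6,fy=6,interpolation=cv2.INTER_CUBIC)
import sys;cv2.imwrite(sys.argv[1],np.hstack([f(s,a),f(t,b)]))
E
cat > ring2.py <<'E'
from h import *
import sys
t=None
ax,ay,bx,by,u,v,U,V=map(float,sys.argv[1:])
s=Cam("scene");t=Cam("top");o,Rm,yaw=st();p=o["eef_pos"]
w=lambda x,y,a,b:(x+(a+.5)/6-.5,y+(b+.5)/6-.5)
a,z=ringpos(s,*w(ax,ay,u,v));q=t.at(*w(bx,by,U-396,V),p[2]+z);print("top rel",(Rm.T@(q-p)).round(4))
print("tcp cup",((p-O)@ex).round(4),((p-O)@ey).round(4))
E
python3 ring.py pics/g.png
```

```text
t 16.37 tcp [0.4506 0.1941 0.2422] yaw 42.06 tilt 0.03 F [-0.2  0.9 -0.9] w 0.0327 g 59.5
origins scene [230 142] top [196 157]
```

View pics/g.png

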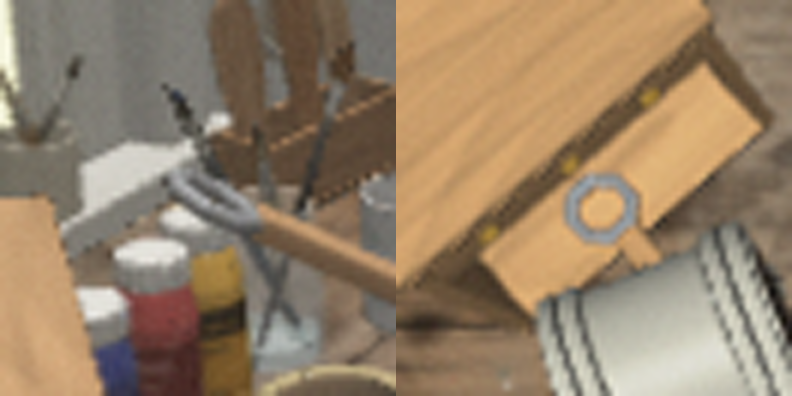

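The ring centre is at (213,198) in the scene half and (602,209) in the top half, with the middle stud (571,164) beyond it.

```bash
python3 ring2.py 230 142 196 157 213 198 602 209
```

```text
t 16.47 tcp [0.4512 0.1947 0.2421] yaw 42.08 tilt 0.01 F [ 0.6 -0.3 -0.4] w 0.0327 g 59.5
t 16.47 tcp [0.4512 0.1947 0.2421] yaw 42.08 tilt 0.01 F [ 0.6 -0.3 -0.4] w 0.0327 g 59.5
ring: ahead 0.1436 above TCP 0.0971 world [0.5579 0.2909 0.3392]
top rel [ 1.446e-01 -1.000e-04 -9.710e-02]
tcp cup -0.1946 -0.0011
```

Request:
carry_out([
  {"dx":0,"dy":-1,"dz":30,"twist":0,"fingers":1},
  {"dx":0,"dy":-1,"dz":65,"twist":0,"fingers":1},
  {"dx":0,"dy":-1,"dz":95,"twist":0,"fingers":1},
  {"dx":0,"dy":-1,"dz":127,"twist":0,"fingers":1},
  {"dx":0,"dy":-1,"dz":127,"twist":0,"fingers":1},
])

```text
clock: 16.88
eef_pos: [0.4461, 0.1936, 0.1091]
tool_rot: [0.933, 0.359, -0.006, 0.0]
ft_force: [-1.7, 0.0, -0.5]
grip_width: 0.0325
grasp_force: 59.9
```

Request:
carry_out([
  {"dx":22,"dy":0,"dz":0,"twist":0,"fingers":1},
  {"dx":48,"dy":0,"dz":0,"twist":0,"fingers":1},
  {"dx":74,"dy":0,"dz":0,"twist":0,"fingers":1},
  {"dx":98,"dy":0,"dz":0,"twist":0,"fingers":1},
  {"dx":115,"dy":0,"dz":0,"twist":0,"fingers":1},
])

```text
clock: 17.3
eef_pos: [0.5383, 0.2745, 0.117]
tool_rot: [0.933, 0.359, 0.002, -0.0]
ft_force: [-0.7, -0.3, -0.7]
grip_width: 0.0325
grasp_force: 59.8
```

Request:
carry_out([
  {"dx":0,"dy":0,"dz":-12,"twist":0,"fingers":1},
  {"dx":0,"dy":0,"dz":-24,"twist":0,"fingers":1},
  {"dx":0,"dy":0,"dz":-36,"twist":0,"fingers":1},
  {"dx":0,"dy":0,"dz":-45,"twist":0,"fingers":1},
  {"dx":0,"dy":0,"dz":-45,"twist":0,"fingers":1},
])

```text
clock: 17.72
eef_pos: [0.5376, 0.2734, 0.1639]
tool_rot: [0.933, 0.359, 0.003, -0.0]
ft_force: [-0.1, 0.2, -0.3]
grip_width: 0.0325
grasp_force: 59.9
```

```bash
python3 -c "
from h import *
go(cup(-.050,0,.159),42.1)
"
```

```text
t 17.72 tcp [0.5376 0.2734 0.1639] yaw 42.09 tilt 0.32 F [-0.1  0.2 -0.3] w 0.0325 g 59.9
dx 27.7 dy -0.6 dz 5.0 twist -0.0
```

Request:
carry_out([
  {"dx":0,"dy":0,"dz":0,"twist":0,"fingers":1},
  {"dx":9,"dy":0,"dz":0,"twist":0,"fingers":1},
  {"dx":18,"dy":0,"dz":0,"twist":0,"fingers":1},
  {"dx":28,"dy":0,"dz":0,"twist":0,"fingers":1},
  {"dx":28,"dy":0,"dz":0,"twist":0,"fingers":1},
])

```text
clock: 18.13
eef_pos: [0.5571, 0.2917, 0.1593]
tool_rot: [0.933, 0.359, -0.0, -0.0]
ft_force: [0.7, 1.2, -0.4]
grip_width: 0.0323
grasp_force: 59.9
```

Request:
carry_out([
  {"dx":0,"dy":0,"dz":7,"twist":0,"fingers":1},
  {"dx":0,"dy":0,"dz":14,"twist":0,"fingers":1},
  {"dx":0,"dy":0,"dz":20,"twist":0,"fingers":1},
  {"dx":0,"dy":0,"dz":26,"twist":0,"fingers":1},
  {"dx":0,"dy":0,"dz":26,"twist":0,"fingers":1},
])

```text
clock: 18.55
eef_pos: [0.5553, 0.2902, 0.1323]
tool_rot: [0.933, 0.359, -0.002, 0.0]
ft_force: [-0.4, 0.0, -1.6]
grip_width: 0.0324
grasp_force: 60.0
```

Request:
carry_out([
  {"dx":-3,"dy":0,"dz":0,"twist":0,"fingers":1},
  {"dx":-6,"dy":0,"dz":0,"twist":0,"fingers":1},
  {"dx":-9,"dy":0,"dz":0,"twist":0,"fingers":1},
  {"dx":-11,"dy":0,"dz":0,"twist":0,"fingers":1},
  {"dx":-11,"dy":0,"dz":0,"twist":0,"fingers":1},
])

```text
clock: 18.97
eef_pos: [0.551, 0.2856, 0.1369]
tool_rot: [0.933, 0.359, 0.004, -0.001]
ft_force: [5.7, 4.4, 0.9]
grip_width: 0.0322
grasp_force: 59.7
```

Paddle 2 is caught: the pull meets 7 N. I'll release and retreat.

Request:
carry_out([
  {"dx":4,"dy":0,"dz":1,"twist":0,"fingers":1},
  {"dx":8,"dy":0,"dz":3,"twist":0,"fingers":1},
  {"dx":8,"dy":0,"dz":4,"twist":0,"fingers":0},
  {"dx":8,"dy":0,"dz":4,"twist":0,"fingers":-0.3},
  {"dx":8,"dy":0,"dz":4,"twist":0,"fingers":-0.6},
])

```text
clock: 19.38
eef_pos: [0.5537, 0.2885, 0.1297]
tool_rot: [0.933, 0.359, -0.001, 0.0]
ft_force: [-0.3, 0.0, 0.2]
grip_width: 0.0655
grasp_force: 0.0
```

Request:
carry_out([
  {"dx":0,"dy":0,"dz":0,"twist":0,"fingers":-0.6},
  {"dx":-15,"dy":0,"dz":0,"twist":0,"fingers":-0.6},
  {"dx":-40,"dy":0,"dz":0,"twist":0,"fingers":-0.6},
  {"dx":-70,"dy":0,"dz":0,"twist":0,"fingers":-0.6},
  {"dx":-100,"dy":0,"dz":0,"twist":0,"fingers":-0.6},
])

```text
clock: 19.8
eef_pos: [0.479, 0.2213, 0.13]
tool_rot: [0.933, 0.359, -0.0, 0.0]
ft_force: [-0.2, -0.4, -0.1]
grip_width: 0.0682
grasp_force: 0.0
```

Request:
carry_out([
  {"dx":-22,"dy":28,"dz":-6,"twist":4.3,"fingers":-0.4},
  {"dx":-44,"dy":56,"dz":-12,"twist":8.6,"fingers":-0.4},
  {"dx":-66,"dy":84,"dz":-18,"twist":12.9,"fingers":-0.4},
  {"dx":-88,"dy":112,"dz":-24,"twist":17.2,"fingers":-0.4},
  {"dx":-110,"dy":138,"dz":-30,"twist":21.6,"fingers":-0.4},
])

```text
clock: 20.22
eef_pos: [0.4906, 0.0441, 0.1609]
tool_rot: [0.984, 0.176, 0.0, 0.0]
ft_force: [1.3, -0.0, -0.1]
grip_width: 0.0598
grasp_force: 0.0
```

Run:
```python
from h import *
go([.4786,-.1167,.07],20.)
t=Cam("top");go([.4786,-.1167,.07],20.)
hsv=cv2.cvtColor(t.im,cv2.COLOR_RGB2HSV).astype(int)
d=np.zeros(hsv.shape[:2],np.uint8);cv2.circle(d,(323,208),37,1,-1)
m=((hsv[...,1]>70)&(d>0)&(hsv[...,0]<25)).astype(np.uint8)
n,l,s,c=cv2.connectedComponentsWithStats(m)
for a,b in zip(s[1:],c[1:]):
    if a[4]>8:print(a,b.round(1))
```

```text
t 20.22 tcp [0.4906 0.0441 0.1609] yaw 20.26 tilt 0.03 F [ 1.3 -0.  -0.1] w 0.0598 g 0.0
dx -67.0 dy 146.6 dz 90.9 twist 0.3
t 20.27 tcp [0.4913 0.0385 0.1621] yaw 19.76 tilt 0.3 F [-0.4 -3.6  0.6] w 0.0603 g 0.0
dx -64.4 dy 141.3 dz 92.8 twist -0.2
[334 188  17  32 121] [340.5 203.7]
[344 224   9   5  14] [347.9 226.3]
```

Request:
carry_out([
  {"dx":-16,"dy":36,"dz":0,"twist":0,"fingers":-0.4},
  {"dx":-32,"dy":72,"dz":0,"twist":0,"fingers":-0.4},
  {"dx":-48,"dy":108,"dz":0,"twist":0,"fingers":-0.4},
  {"dx":-66,"dy":143,"dz":0,"twist":0,"fingers":-0.4},
  {"dx":-66,"dy":143,"dz":0,"twist":0,"fingers":-0.4},
])

```text
clock: 20.68
eef_pos: [0.4781, -0.1172, 0.1605]
tool_rot: [0.985, 0.174, -0.0, 0.002]
ft_force: [-0.1, 0.3, -0.2]
grip_width: 0.0596
grasp_force: 0.0
```

Request:
carry_out([
  {"dx":0,"dy":0,"dz":0,"twist":0,"fingers":-0.4},
  {"dx":0,"dy":0,"dz":20,"twist":0,"fingers":-0.4},
  {"dx":0,"dy":0,"dz":40,"twist":0,"fingers":-0.4},
  {"dx":0,"dy":0,"dz":60,"twist":0,"fingers":-0.4},
  {"dx":0,"dy":0,"dz":60,"twist":0,"fingers":-0.4},
])

```text
clock: 21.1
eef_pos: [0.4761, -0.109, 0.0968]
tool_rot: [0.984, 0.179, -0.003, -0.002]
ft_force: [-0.8, 1.5, -0.9]
grip_width: 0.0599
grasp_force: 0.0
```

```bash
python3 -c "
from h import *
go([.4786,-.1167,.051],20)
"
```

```text
t 21.10 tcp [ 0.4761 -0.109   0.0968] yaw 20.60 tilt 0.43 F [-0.8  1.5 -0.9] w 0.0599 g 0.0
dx -0.1 dy 8.3 dz 45.8 twist 0.6
```

Request:
carry_out([
  {"dx":0,"dy":4,"dz":0,"twist":0,"fingers":-0.4},
  {"dx":0,"dy":4,"dz":15,"twist":0,"fingers":-0.4},
  {"dx":0,"dy":4,"dz":30,"twist":0,"fingers":-0.4},
  {"dx":0,"dy":4,"dz":40,"twist":0,"fingers":-0.4},
  {"dx":0,"dy":4,"dz":49,"twist":0,"fingers":-0.4},
])

```text
clock: 21.52
eef_pos: [0.4813, -0.1147, 0.0517]
tool_rot: [0.984, 0.178, 0.001, 0.0]
ft_force: [-0.7, -0.7, -0.2]
grip_width: 0.0598
grasp_force: 0.0
```

Request:
carry_out([
  {"dx":0,"dy":0,"dz":0,"twist":0,"fingers":-0.4},
  {"dx":0,"dy":0,"dz":0,"twist":0,"fingers":1},
  {"dx":0,"dy":0,"dz":0,"twist":0,"fingers":1},
  {"dx":0,"dy":0,"dz":0,"twist":0,"fingers":1},
  {"dx":0,"dy":0,"dz":0,"twist":0,"fingers":1},
])

```text
clock: 21.93
eef_pos: [0.4814, -0.1152, 0.0524]
tool_rot: [0.984, 0.178, 0.001, 0.0]
ft_force: [-0.3, 0.6, 2.6]
grip_width: 0.0326
grasp_force: 59.8
```

Request:
carry_out([
  {"dx":0,"dy":0,"dz":-10,"twist":0,"fingers":1},
  {"dx":0,"dy":0,"dz":-30,"twist":0,"fingers":1},
  {"dx":0,"dy":0,"dz":-60,"twist":0,"fingers":1},
  {"dx":0,"dy":0,"dz":-90,"twist":0,"fingers":1},
  {"dx":0,"dy":0,"dz":-120,"twist":0,"fingers":1},
])

```text
clock: 22.35
eef_pos: [0.4797, -0.1149, 0.1731]
tool_rot: [0.984, 0.178, -0.0, -0.0]
ft_force: [0.3, -0.6, -0.5]
grip_width: 0.0323
grasp_force: 59.6
```

Request:
carry_out([
  {"dx":0,"dy":0,"dz":-38,"twist":0,"fingers":1},
  {"dx":0,"dy":0,"dz":-76,"twist":0,"fingers":1},
  {"dx":0,"dy":0,"dz":-114,"twist":0,"fingers":1},
  {"dx":0,"dy":0,"dz":-152,"twist":0,"fingers":1},
  {"dx":0,"dy":0,"dz":-185,"twist":0,"fingers":1},
])

```text
clock: 22.77
eef_pos: [0.4797, -0.1149, 0.3599]
tool_rot: [0.984, 0.178, 0.001, 0.001]
ft_force: [0.8, 0.8, -0.0]
grip_width: 0.0323
grasp_force: 59.6
```

```bash
python3 -c "
from h import *
go(cup(-.100,-.060,.36),42.1)
"
```

```text
t 22.77 tcp [ 0.4797 -0.1149  0.3599] yaw 20.46 tilt 0.14 F [ 0.8  0.8 -0. ] w 0.0323 g 59.6
dx 191.2 dy -280.1 dz -0.1 twist -21.6
```

Request:
carry_out([
  {"dx":19,"dy":-28,"dz":0,"twist":-4.3,"fingers":1},
  {"dx":38,"dy":-56,"dz":0,"twist":-8.6,"fingers":1},
  {"dx":57,"dy":-84,"dz":0,"twist":-13,"fingers":1},
  {"dx":76,"dy":-112,"dz":0,"twist":-17.3,"fingers":1},
  {"dx":96,"dy":-140,"dz":0,"twist":-21.6,"fingers":1},
])

```text
clock: 23.18
eef_pos: [0.5209, 0.051, 0.3573]
tool_rot: [0.933, 0.36, 0.0, 0.0]
ft_force: [0.9, 0.3, -0.5]
grip_width: 0.0322
grasp_force: 59.7
```

```bash
python3 -c "
from h import *
go(cup(-.100,-.060,.36),42.1)
"
```

```text
t 23.18 tcp [0.5209 0.051  0.3573] yaw 42.24 tilt 0.03 F [ 0.9  0.3 -0.5] w 0.0322 g 59.7
dx 139.4 dy -94.0 dz -2.7 twist 0.1
```

Request:
carry_out([
  {"dx":35,"dy":-23,"dz":0,"twist":0,"fingers":1},
  {"dx":70,"dy":-46,"dz":0,"twist":0,"fingers":1},
  {"dx":105,"dy":-70,"dz":0,"twist":0,"fingers":1},
  {"dx":139,"dy":-94,"dz":0,"twist":0,"fingers":1},
  {"dx":139,"dy":-94,"dz":0,"twist":0,"fingers":1},
])

```text
clock: 23.6
eef_pos: [0.5614, 0.2196, 0.3543]
tool_rot: [0.932, 0.362, -0.001, -0.002]
ft_force: [-1.5, -0.7, -1.8]
grip_width: 0.0322
grasp_force: 59.7
```

Request:
carry_out([
  {"dx":0,"dy":0,"dz":15,"twist":0,"fingers":1},
  {"dx":0,"dy":0,"dz":30,"twist":0,"fingers":1},
  {"dx":0,"dy":0,"dz":44,"twist":0,"fingers":1},
  {"dx":0,"dy":0,"dz":50,"twist":0,"fingers":1},
  {"dx":0,"dy":0,"dz":55,"twist":0,"fingers":1},
])

```text
clock: 24.02
eef_pos: [0.5608, 0.2123, 0.3013]
tool_rot: [0.933, 0.359, -0.001, -0.0]
ft_force: [-2.7, -2.5, 5.8]
grip_width: 0.0319
grasp_force: 60.3
```

Request:
carry_out([
  {"dx":0,"dy":0,"dz":5,"twist":0,"fingers":1},
  {"dx":0,"dy":0,"dz":10,"twist":0,"fingers":1},
  {"dx":0,"dy":0,"dz":15,"twist":0,"fingers":1},
  {"dx":0,"dy":0,"dz":20,"twist":0,"fingers":1},
  {"dx":0,"dy":0,"dz":25,"twist":0,"fingers":1},
])

```text
clock: 24.43
eef_pos: [0.5624, 0.213, 0.2779]
tool_rot: [0.933, 0.359, 0.002, -0.0]
ft_force: [-2.1, 1.3, 4.6]
grip_width: 0.0323
grasp_force: 60.7
```

Request:
carry_out([
  {"dx":0,"dy":0,"dz":5,"twist":0,"fingers":1},
  {"dx":0,"dy":0,"dz":10,"twist":0,"fingers":1},
  {"dx":0,"dy":0,"dz":15,"twist":0,"fingers":1},
  {"dx":0,"dy":0,"dz":20,"twist":0,"fingers":1},
  {"dx":0,"dy":0,"dz":25,"twist":0,"fingers":1},
])

```text
clock: 24.85
eef_pos: [0.5616, 0.2126, 0.2507]
tool_rot: [0.933, 0.359, -0.0, 0.0]
ft_force: [-1.0, 0.3, 3.4]
grip_width: 0.032
grasp_force: 59.5
```

```bash
python3 -c "
from h import *
go(cup(-.100,-.06,.238),42.1)
"
```

```text
t 24.85 tcp [0.5616 0.2126 0.2507] yaw 42.06 tilt 0.02 F [-1.   0.3  3.4] w 0.0320 g 59.5
dx 0.7 dy -1.7 dz 12.7 twist -0.0
```

Request:
carry_out([
  {"dx":0,"dy":0,"dz":4,"twist":0,"fingers":1},
  {"dx":0,"dy":0,"dz":8,"twist":0,"fingers":1},
  {"dx":0,"dy":0,"dz":12,"twist":0,"fingers":1},
  {"dx":0,"dy":0,"dz":12,"twist":0,"fingers":1},
  {"dx":-10,"dy":0,"dz":8,"twist":0,"fingers":1},
])

```text
clock: 25.27
eef_pos: [0.5538, 0.2061, 0.2412]
tool_rot: [0.933, 0.359, -0.002, -0.0]
ft_force: [-0.1, -0.6, 0.1]
grip_width: 0.0322
grasp_force: 59.6
```

Request:
carry_out([
  {"dx":-20,"dy":0,"dz":0,"twist":0,"fingers":1},
  {"dx":-40,"dy":0,"dz":0,"twist":0,"fingers":1},
  {"dx":-60,"dy":0,"dz":0,"twist":0,"fingers":1},
  {"dx":-84,"dy":0,"dz":0,"twist":0,"fingers":1},
  {"dx":-84,"dy":0,"dz":0,"twist":0,"fingers":1},
])

```text
clock: 25.68
eef_pos: [0.4872, 0.1467, 0.2426]
tool_rot: [0.934, 0.358, -0.003, 0.0]
ft_force: [-0.7, 1.5, -0.9]
grip_width: 0.0323
grasp_force: 59.5
```

```bash
python3 ring.py pics/g3.png
```

```text
t 25.83 tcp [0.4914 0.1494 0.2432] yaw 42.05 tilt 0.03 F [ 0.5  1.  -0.4] w 0.0324 g 59.5
origins scene [226 132] top [210 145]
```

View pics/g3.png

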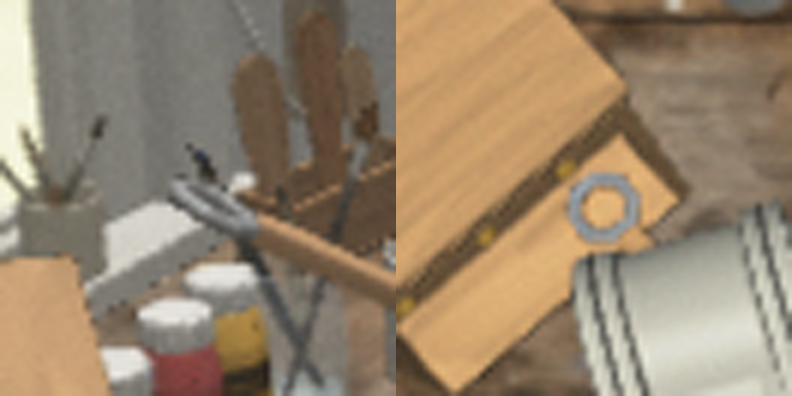

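The ring centre is at (213,206) in the scene half and (604,208) in the top half, with the right-hand stud at (567,168).

```bash
python3 ring2.py 226 132 210 145 213 206 604 208
```

```text
t 25.93 tcp [0.4921 0.15   0.2432] yaw 42.08 tilt 0.01 F [-0.   0.3 -0.4] w 0.0320 g 59.5
t 25.93 tcp [0.4921 0.15   0.2432] yaw 42.08 tilt 0.01 F [-0.   0.3 -0.4] w 0.0320 g 59.5
ring: ahead 0.1433 above TCP 0.0947 world [0.5985 0.246  0.3379]
top rel [ 0.1443  0.0004 -0.0947]
tcp cup -0.1942 -0.0616
```

Request:
carry_out([
  {"dx":0,"dy":-1.6,"dz":30,"twist":0,"fingers":1},
  {"dx":0,"dy":-1.6,"dz":65,"twist":0,"fingers":1},
  {"dx":0,"dy":-1.6,"dz":95,"twist":0,"fingers":1},
  {"dx":0,"dy":-1.6,"dz":126,"twist":0,"fingers":1},
  {"dx":0,"dy":-1.6,"dz":126,"twist":0,"fingers":1},
])

```text
clock: 26.35
eef_pos: [0.4863, 0.1499, 0.1109]
tool_rot: [0.933, 0.359, -0.006, -0.0]
ft_force: [-1.1, -0.4, -0.7]
grip_width: 0.0321
grasp_force: 59.9
```

Request:
carry_out([
  {"dx":22,"dy":0,"dz":0,"twist":0,"fingers":1},
  {"dx":48,"dy":0,"dz":0,"twist":0,"fingers":1},
  {"dx":74,"dy":0,"dz":0,"twist":0,"fingers":1},
  {"dx":98,"dy":0,"dz":0,"twist":0,"fingers":1},
  {"dx":115,"dy":0,"dz":0,"twist":0,"fingers":1},
])

```text
clock: 26.77
eef_pos: [0.5787, 0.2302, 0.119]
tool_rot: [0.933, 0.359, 0.002, -0.0]
ft_force: [-1.0, -0.6, -0.4]
grip_width: 0.0323
grasp_force: 59.8
```

Request:
carry_out([
  {"dx":0,"dy":0,"dz":-12,"twist":0,"fingers":1},
  {"dx":0,"dy":0,"dz":-24,"twist":0,"fingers":1},
  {"dx":0,"dy":0,"dz":-36,"twist":0,"fingers":1},
  {"dx":0,"dy":0,"dz":-45,"twist":0,"fingers":1},
  {"dx":0,"dy":0,"dz":-45,"twist":0,"fingers":1},
])

```text
clock: 27.18
eef_pos: [0.5781, 0.229, 0.166]
tool_rot: [0.933, 0.359, 0.003, -0.0]
ft_force: [0.4, 0.7, -0.5]
grip_width: 0.0319
grasp_force: 59.8
```

```bash
python3 -c "
from h import *
go(cup(-.050,-.06,.162),42.1)
"
```

```text
t 27.18 tcp [0.5781 0.229  0.166 ] yaw 42.09 tilt 0.33 F [ 0.4  0.7 -0.5] w 0.0319 g 59.8
dx 27.4 dy -0.7 dz 4.1 twist -0.0
```

Request:
carry_out([
  {"dx":0,"dy":0,"dz":0,"twist":0,"fingers":1},
  {"dx":9,"dy":0,"dz":0,"twist":0,"fingers":1},
  {"dx":18,"dy":0,"dz":0,"twist":0,"fingers":1},
  {"dx":28,"dy":0,"dz":0,"twist":0,"fingers":1},
  {"dx":28,"dy":0,"dz":0,"twist":0,"fingers":1},
])

```text
clock: 27.6
eef_pos: [0.5974, 0.2475, 0.1613]
tool_rot: [0.933, 0.359, -0.0, -0.0]
ft_force: [-0.8, -0.7, -0.6]
grip_width: 0.0322
grasp_force: 59.8
```

Request:
carry_out([
  {"dx":0,"dy":0,"dz":7,"twist":0,"fingers":1},
  {"dx":0,"dy":0,"dz":14,"twist":0,"fingers":1},
  {"dx":0,"dy":0,"dz":20,"twist":0,"fingers":1},
  {"dx":0,"dy":0,"dz":26,"twist":0,"fingers":1},
  {"dx":0,"dy":0,"dz":26,"twist":0,"fingers":1},
])

```text
clock: 28.02
eef_pos: [0.5957, 0.246, 0.1343]
tool_rot: [0.933, 0.359, -0.002, 0.0]
ft_force: [-0.1, -0.4, 0.3]
grip_width: 0.0324
grasp_force: 59.9
```

Request:
carry_out([
  {"dx":-3,"dy":0,"dz":0,"twist":0,"fingers":1},
  {"dx":-6,"dy":0,"dz":0,"twist":0,"fingers":1},
  {"dx":-9,"dy":0,"dz":0,"twist":0,"fingers":1},
  {"dx":-11,"dy":0,"dz":0,"twist":0,"fingers":1},
  {"dx":-11,"dy":0,"dz":0,"twist":0,"fingers":1},
])

```text
clock: 28.43
eef_pos: [0.5916, 0.2413, 0.1391]
tool_rot: [0.933, 0.359, 0.005, -0.001]
ft_force: [6.0, 5.1, 0.6]
grip_width: 0.0325
grasp_force: 59.8
```

Caught at 8 N. I'll release and retreat, then look at the carrier and rail again.

Request:
carry_out([
  {"dx":4,"dy":0,"dz":1,"twist":0,"fingers":1},
  {"dx":8,"dy":0,"dz":3,"twist":0,"fingers":1},
  {"dx":8,"dy":0,"dz":4,"twist":0,"fingers":0},
  {"dx":8,"dy":0,"dz":4,"twist":0,"fingers":-0.3},
  {"dx":8,"dy":0,"dz":4,"twist":0,"fingers":-0.6},
])

```text
clock: 28.85
eef_pos: [0.594, 0.2443, 0.1316]
tool_rot: [0.933, 0.359, -0.001, 0.0]
ft_force: [0.1, 0.0, 0.5]
grip_width: 0.0654
grasp_force: 0.0
```

Request:
carry_out([
  {"dx":0,"dy":0,"dz":0,"twist":0,"fingers":-0.6},
  {"dx":-15,"dy":0,"dz":0,"twist":0,"fingers":-0.6},
  {"dx":-40,"dy":0,"dz":0,"twist":0,"fingers":-0.6},
  {"dx":-70,"dy":0,"dz":0,"twist":0,"fingers":-0.6},
  {"dx":-100,"dy":0,"dz":0,"twist":0,"fingers":-0.6},
])

```text
clock: 29.27
eef_pos: [0.5194, 0.177, 0.132]
tool_rot: [0.933, 0.359, -0.0, 0.0]
ft_force: [0.1, 0.6, 1.2]
grip_width: 0.0684
grasp_force: 0.0
```

Request:
carry_out([
  {"dx":-28,"dy":26,"dz":-12,"twist":4,"fingers":-0.6},
  {"dx":-56,"dy":52,"dz":-24,"twist":8,"fingers":-0.6},
  {"dx":-84,"dy":78,"dz":-36,"twist":12,"fingers":-0.6},
  {"dx":-112,"dy":104,"dz":-48,"twist":16,"fingers":-0.6},
  {"dx":-138,"dy":128,"dz":-60,"twist":20,"fingers":-0.6},
])

```text
clock: 29.68
eef_pos: [0.5029, -0.0118, 0.1931]
tool_rot: [0.982, 0.19, 0.0, 0.0]
ft_force: [0.7, -0.7, 0.0]
grip_width: 0.0684
grasp_force: 0.0
```

Run:
```python
from h import *
st();t=Cam("top");s=Cam("scene")
crop(t.im,360,150,460,265,5.2,"pics/k.png");np.savez('k.npz',t=t.im)
```

```text
t 29.68 tcp [ 0.5029 -0.0118  0.1931] yaw 21.86 tilt 0.02 F [ 0.7 -0.7  0. ] w 0.0684 g 0.0
```

View pics/k.png

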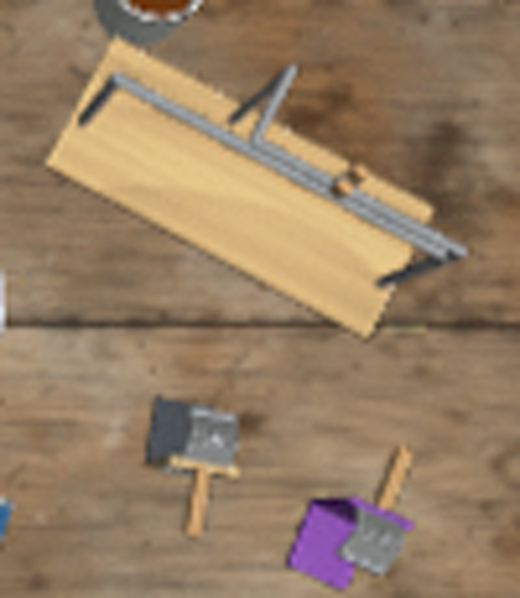

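The crop shows the grey carrier still in place, with its saddle at (213,435) and tab tip at (195,533). The purple look-alike at (350,540) is left alone. The rail's open end is at (115,77), the guard post at (258,138) and the peg at (345–358, 170–185). One combined enlargement of the rail from both views will fix the peg.

Run:
```python
from h import *
t=Cam("top");s=Cam("scene")
f=lambda c,x0,y0,x1,y1,k:cv2.resize(c.im[y0:y1,x0:x1,::-1],None,fx=k,fy=k,interpolation=cv2.INTER_CUBIC)
a=f(t,378,160,454,205,6.6);b=f(s,305,138,385,200,4.8)
w=max(a.shape[1],b.shape[1]);p=lambda i:cv2.copyMakeBorder(i,0,0,0,w-i.shape[1],0)
cv2.imwrite("pics/r.png",np.vstack([p(a),p(b)]));print(a.shape,b.shape)
```

```text
(297, 502, 3) (298, 384, 3)
```

View pics/r.png

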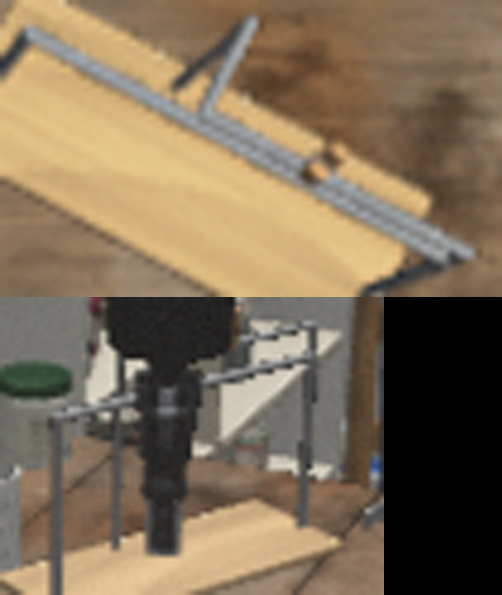

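Top half: the open end's post is at (27,33), the guard bar runs from (207,112) to (472,252), and the peg is at (315–333, 152–168). The gripper hides the peg in the scene half, so I'll use the first scene picture for it.

```bash
cat > rail.py <<'E'
from h import *
t=Cam("top");s=Cam("scene")
T=lambda u,v:(378+(u+.5)/6.6-.5,160+(v+.5)/6.6-.5)
A=t.at(*T(27,33),.175);G=t.at(*T(207,112),.200);E=t.at(*T(472,252),.200)
d=(G-E)[:2];L=np.linalg.norm(d);print("A",A.round(4),"G",G.round(4),"E",E.round(4),"guard len",L.round(4),"y-yaw",np.degrees(np.arctan2(d[1],d[0])).round(2))
K=lambda u,v:(360+(u+.5)/5.2-.5,150+(v+.5)/5.2-.5)
for n,k in[("TL",(117,38)),("BL",(47,163)),("BR",(372,338)),("TR",(433,213))]:print("base",n,t.at(*K(*k),.01).round(4))
for n,k,z in[("tip",(195,533),.113),("root",(203,478),.113),("boardL",(168,463),.113),("boardR",(240,472),.113),("saddle",(213,437),.134),("footTL",(158,396),.008),("footBL",(147,463),.008)]:print(n,t.at(*K(*k),z).round(4))
im=cv2.imread("pics/scene0.png");h=cv2.cvtColor(im,cv2.COLOR_BGR2HSV)
for v in range(136,158):print(v," ".join("%3d/%3d"%(h[v,u,1],h[v,u,2]) for u in range(344,362)))
E
python3 rail.py
```

```text
A [ 0.6876 -0.2356  0.175 ] G [ 0.6383 -0.3307  0.2   ] E [ 0.561  -0.4755  0.2   ] guard len 0.1642 y-yaw 61.89
base TL [ 0.7561 -0.2669  0.01  ]
base BL [ 0.654  -0.2095  0.01  ]
base BR [ 0.516  -0.4645  0.01  ]
base TR [ 0.616  -0.5166  0.01  ]
tip [ 0.3636 -0.2996  0.113 ]
root [ 0.4035 -0.3063  0.113 ]
boardL [ 0.4142 -0.2809  0.113 ]
boardR [ 0.408  -0.3336  0.113 ]
saddle [ 0.4325 -0.3097  0.134 ]
footTL [ 0.4695 -0.2949  0.008 ]
footBL [ 0.4171 -0.2852  0.008 ]
136  38/115  36/113  36/112  30/111  34/114  31/115  34/114  33/109  28/193  28/208  28/207  24/209  23/220  26/174  29/143  37/124  23/113  18/115
137  35/110  30/110  32/111  34/113  34/112  34/114  33/117  37/111  29/195  28/212  24/212  25/215  27/159  28/128  31/117  30/112  16/114  11/112
138  34/114  32/113  38/113  33/115  37/111  35/117  31/116  34/127  28/199  24/213  28/184  33/156  35/125  36/119  21/109  18/113  14/112   9/114
139  36/113  36/113  41/113  38/115  38/114  35/117  58/ 93  97/152  83/168  60/124  34/127  31/122  30/129  26/119  14/111  11/111  11/112  11/111
140  34/179  30/176  35/175  34/1
[... 1930 characters left out ...]
/116  30/118  37/117  14/ 91   0/111   3/151   2/150   2/137   6/130   2/122   2/109   3/ 94   7/ 77  20/ 63
154  36/114  34/113  31/114  26/ 98   3/167   3/168   3/152   2/136   2/123   2/119   2/104   0/ 92   7/ 77  24/ 63  27/177  28/192  29/194  28/189
155   3/152   2/161   5/150   2/133   6/134   2/124   5/107   5/ 93   3/ 74  15/ 66  19/ 94  19/122  31/182  31/191  28/206  27/208  27/209  27/208
156   6/132   0/118  10/102   6/ 90   4/ 72   4/ 60  31/ 98  33/176  31/189  31/192  27/192  30/196  29/202  26/207  27/208  28/212  28/211  25/211
157  10/ 76   8/ 62  33/102  31/107  35/109  33/107  37/109  29/193  27/206  26/205  30/204  28/206  27/207  29/208  28/207  27/208  28/211  29/212
```

```bash
cat >> h.py <<'E'
RO=np.array([.6243,-.3568,0]);YR=-28.1
rx=np.array([np.cos(np.radians(YR)),np.sin(np.radians(YR)),0]);ry=np.array([-rx[1],rx[0],0])
def rail(x,y,z): return RO+x*rx+y*ry+np.array([0,0,z])
def torail(p): d=np.array(p)-RO;return np.array([d@rx,d@ry,d[2]])
E
python3 - <<'E'
from h import *
t=Cam("top");s=Cam("scene")
for u,v in[(352.4,144),(350.6,144),(354.3,144),(352.4,139.5),(352.6,148.5)]:
  for X in(-.008,0,.008):
    d=s.ray(u,v);q=s.e+d*((rail(X,0,0)-s.e)@rx/(d@rx));print((u,v),X,torail(q).round(4),end=' ')
  print()
T=lambda u,v:(378+(u+.5)/6.6-.5,160+(v+.5)/6.6-.5)
for k in[(315,165),(333,150),(310,170),(322,160)]:print(k,*[torail(t.at(*T(*k),z)).round(4) for z in(.2,.215,.232)])
im=cv2.imread("pics/top0.png");h=cv2.cvtColor(im,cv2.COLOR_BGR2HSV)
for v in range(180,190):print(v," ".join("%2d/%3d/%3d"%tuple(h[v,u]) for u in range(420,434)))
for y in(-.05,-.045,-.04,-.035,-.03):print(y,t.px(rail(0,y,.232)),t.px(rail(0,y,.198)),s.px(rail(0,y,.215)))
E
```

```text
(352.4, 144) -0.008 [-0.008  -0.0348  0.2158] (352.4, 144) 0 [-0.     -0.0419  0.2125] (352.4, 144) 0.008 [ 0.008  -0.049   0.2092] 
(350.6, 144) -0.008 [-0.008  -0.0254  0.2175] (350.6, 144) 0 [-0.     -0.0325  0.2142] (350.6, 144) 0.008 [ 0.008  -0.0395  0.2109] 
(354.3, 144) -0.008 [-0.008  -0.0447  0.214 ] (354.3, 144) 0 [-0.     -0.0519  0.2107] (354.3, 144) 0.008 [ 0.008  -0.0591  0.2073] 
(352.4, 139.5) -0.008 [-0.008  -0.0337  0.2342] (352.4, 139.5) 0 [-0.     -0.0408  0.231 ] (352.4, 139.5) 0.008 [ 0.008  -0.0479  0.2278] 
(352.6, 148.5) -0.008 [-0.008  -0.0369  0.1971] (352.6, 148.5) 0 [-0.     -0.0441  0.1936] (352.6, 148.5) 0.008 [ 0.008  -0.0512  0.1901] 
(315, 165) [ 0.0021 -0.0365  0.2   ] [-0.0021 -0.0339  0.215 ] [-0.0069 -0.0309  0.232 ]
(333, 150) [ 0.0144 -0.0415  0.2   ] [ 0.0101 -0.0389  0.215 ] [ 0.0052 -0.0358  0.232 ]
(310, 170) [-0.0017 -0.0353  0.2   ] [-0.0059 -0.0327  0.215 ] [-0.0107 -0.0297  0.232 ]
(322, 160) [ 0.0065 -0.0386  0.2   ] [ 0.0022 -0.036   0.215 ] [-0.0026 -0.033   0.232 ]
180 19/107/222 19/105/221 19/105/220 18/108/219 18/108/212 18/110/1
[... 1283 characters left out ...]
/152 105/ 11/143 108/  9/138 100/ 10/153 103/ 13/175 90/  9/172 17/ 53/155 18/ 99/201
189 20/103/227 20/104/225 20/109/222 18/110/220 18/ 98/192 17/ 60/169 30/  2/148 103/ 14/168 113/  6/158 105/  8/134 90/  7/145 100/ 10/158 100/  9/164 19/ 23/157
-0.05 [430.92971042 185.42383658] [428.19727364 186.90616827] [353.98508993 143.03407048]
-0.045 [429.68003286 184.76424293] [426.97685279 186.26153448] [353.02665574 143.25181512]
-0.04 [428.430777   184.10487186] [425.75683429 185.61711321] [352.06471354 143.47035673]
-0.035 [427.18194264 183.44572327] [424.53721793 184.97290436] [351.09924404 143.68969971]
-0.03 [425.93352956 182.78679702] [423.31800352 184.32890782] [350.1302278  143.90984846]
```

The rail fits well: the guard length comes out at exactly 164 mm and the base corners agree. The peg is at rail y of about -0.040, from -0.038 in the top view and -0.042 in the scene view.

Request:
carry_out([
  {"dx":-38,"dy":0,"dz":0,"twist":6,"fingers":-0.4},
  {"dx":-70,"dy":15,"dz":0,"twist":12,"fingers":-0.4},
  {"dx":-102,"dy":30,"dz":0,"twist":18,"fingers":-0.4},
  {"dx":-130,"dy":55,"dz":0,"twist":24,"fingers":-0.4},
  {"dx":-150,"dy":85,"dz":0,"twist":30.4,"fingers":-0.4},
])

```text
clock: 30.5
eef_pos: [0.3944, -0.1439, 0.1919]
tool_rot: [0.997, -0.073, -0.001, -0.0]
ft_force: [0.4, -0.1, 0.1]
grip_width: 0.0598
grasp_force: 0.0
```

```bash
python3 -c "
from h import *
go([.379,-.3019,.19],-8.5)
"
```

```text
t 30.50 tcp [ 0.3944 -0.1439  0.1919] yaw -8.38 tilt 0.14 F [ 0.4 -0.1  0.1] w 0.0598 g 0.0
dx 7.8 dy 158.5 dz 1.7 twist 0.1
```

```bash
python3 -c "
from h import *
t=Cam('top');k=np.load('k.npz')['t']
d=np.abs(t.im.astype(int)-k)[222:256,386:410].mean();print(d,np.abs(t.im.astype(int)-k)[222:256,386:410].max())
go([.379,-.3019,.19],-8.5)
"
```

```text
22.535947712418302 131
t 30.55 tcp [ 0.3945 -0.1502  0.1921] yaw -9.03 tilt 0.29 F [ 0.3 -3.9 -0.4] w 0.0597 g 0.0
dx 8.5 dy 152.2 dz 2.9 twist -0.5
```

```bash
python3 -c "
from h import *
s=Cam('scene');k=cv2.imread('pics/scene0.png')[:,:,::-1].astype(int)
d=np.abs(s.im.astype(int)-k).max(2)
g=[s.px(p) for p in([.435,-.308,.134],[.3636,-.2996,.106],[.45,-.31,.0])];print(np.round(g))
for v in range(172,214,2):print(v,''.join('#' if d[v,u]>35 else '.' for u in range(366,430)))
"
```

```text
[[386. 177.]
 [404. 189.]
 [380. 209.]]
172 ..............#####.#...........................................
174 ..............######............................................
176 ..............####..............................................
178 .............#####..............................................
180 ..............##.##.............................................
182 ................................................................
184 ................................................................
186 ................................................................
188 ................................................................
190 ................................................................
192 ................................................................
194 ................................................................
196 ................................................................
198 ................................................................
200 ................................................................
202 ................................................................
204 ................................................................
206 ................................................................
208 ................................................................
210 ................................................................
212 ................................................................
```

The carrier is unmoved: only the gripper covers its top in the picture. I'll go on to the grasp.

Request:
carry_out([
  {"dx":2,"dy":38,"dz":0,"twist":0,"fingers":-0.4},
  {"dx":4,"dy":76,"dz":0,"twist":0,"fingers":-0.4},
  {"dx":6,"dy":114,"dz":0,"twist":0,"fingers":-0.4},
  {"dx":8,"dy":140,"dz":0,"twist":0,"fingers":-0.4},
  {"dx":8,"dy":155,"dz":0,"twist":0,"fingers":-0.4},
])

```text
clock: 31.02
eef_pos: [0.383, -0.301, 0.1917]
tool_rot: [0.997, -0.072, -0.0, 0.0]
ft_force: [-0.3, 0.6, 0.4]
grip_width: 0.0598
grasp_force: 0.0
```

Request:
carry_out([
  {"dx":0,"dy":0,"dz":0,"twist":0,"fingers":-0.4},
  {"dx":0,"dy":0,"dz":0,"twist":0,"fingers":-0.4},
  {"dx":0,"dy":0,"dz":0,"twist":0,"fingers":-0.4},
  {"dx":0,"dy":0,"dz":0,"twist":0,"fingers":-0.4},
  {"dx":0,"dy":0,"dz":0,"twist":0,"fingers":-0.4},
])

```text
clock: 31.43
eef_pos: [0.3825, -0.2981, 0.1923]
tool_rot: [0.997, -0.071, -0.0, -0.0]
ft_force: [-0.9, -0.7, -0.3]
grip_width: 0.0594
grasp_force: 0.0
```

```bash
python3 -c "
from h import *
go([.379,-.3019,.087],-8.5)
s=Cam('scene');k=cv2.imread('pics/scene0.png')[:,:,::-1].astype(int)
d=np.abs(s.im.astype(int)-k).max(2)
for v in range(172,214,4):print(v,''.join('#' if d[v,u]>35 else '.' for u in range(366,430)))
"
```

```text
t 31.43 tcp [ 0.3825 -0.2981  0.1923] yaw -8.19 tilt 0.02 F [-0.9 -0.7 -0.3] w 0.0594 g 0.0
dx -2.9 dy 4.3 dz 105.3 twist 0.3
172 ................................................................
176 ................................................................
180 ................................................................
184 ................................................................
188 ................................................................
192 ................................................................
196 ................................................................
200 ................................................................
204 ................................................................
208 ................................................................
212 ................................................................
```

Request:
carry_out([
  {"dx":-3,"dy":4,"dz":25,"twist":0,"fingers":-0.4},
  {"dx":-3,"dy":4,"dz":50,"twist":0,"fingers":-0.4},
  {"dx":-3,"dy":4,"dz":75,"twist":0,"fingers":-0.4},
  {"dx":-3,"dy":4,"dz":95,"twist":0,"fingers":-0.4},
  {"dx":-3,"dy":4,"dz":105,"twist":0,"fingers":-0.4},
])

```text
clock: 31.9
eef_pos: [0.3773, -0.3012, 0.0849]
tool_rot: [0.997, -0.072, -0.002, -0.001]
ft_force: [-0.1, 0.0, -0.3]
grip_width: 0.0598
grasp_force: 0.0
```

Request:
carry_out([
  {"dx":0,"dy":0,"dz":0,"twist":0,"fingers":-0.4},
  {"dx":0,"dy":0,"dz":0,"twist":0,"fingers":0.4},
  {"dx":0,"dy":0,"dz":0,"twist":0,"fingers":1},
  {"dx":0,"dy":0,"dz":0,"twist":0,"fingers":1},
  {"dx":0,"dy":0,"dz":0,"twist":0,"fingers":1},
])

```text
clock: 32.32
eef_pos: [0.3793, -0.3034, 0.0885]
tool_rot: [0.997, -0.073, 0.001, 0.001]
ft_force: [-0.9, 0.5, 5.8]
grip_width: 0.0117
grasp_force: 14.8
```

Request:
carry_out([
  {"dx":0,"dy":0,"dz":0,"twist":0,"fingers":1},
  {"dx":0,"dy":0,"dz":0,"twist":0,"fingers":1},
  {"dx":0,"dy":0,"dz":-5,"twist":0,"fingers":1},
  {"dx":0,"dy":0,"dz":-10,"twist":0,"fingers":1},
  {"dx":0,"dy":0,"dz":-20,"twist":0,"fingers":1},
])

```text
clock: 32.73
eef_pos: [0.3776, -0.3024, 0.1067]
tool_rot: [0.997, -0.073, -0.001, -0.001]
ft_force: [-0.5, -0.3, -1.2]
grip_width: 0.0108
grasp_force: 58.4
```

Request:
carry_out([
  {"dx":0,"dy":0,"dz":-20,"twist":0,"fingers":1},
  {"dx":0,"dy":0,"dz":-40,"twist":0,"fingers":1},
  {"dx":0,"dy":0,"dz":-60,"twist":0,"fingers":1},
  {"dx":0,"dy":0,"dz":-80,"twist":0,"fingers":1},
  {"dx":0,"dy":0,"dz":-98,"twist":0,"fingers":1},
])

```text
clock: 33.15
eef_pos: [0.3784, -0.303, 0.2066]
tool_rot: [0.997, -0.073, 0.0, 0.0]
ft_force: [-0.0, 0.0, -1.3]
grip_width: 0.0102
grasp_force: 58.5
```

```bash
python3 -c "
from h import *
go(rail(-.056,.083,.205),-28.1)
"
```

```text
t 33.15 tcp [ 0.3784 -0.303   0.2066] yaw -8.34 tilt 0.01 F [-0.   0.  -1.3] w 0.0102 g 58.5
dx 226.4 dy -79.5 dz 1.6 twist 19.8
```

```bash
python3 -c "
from h import *
go(rail(-.166,.083,.206),-28.1)
"
```

```text
t 33.15 tcp [ 0.3784 -0.303   0.2066] yaw -8.34 tilt 0.01 F [-0.   0.  -1.3] w 0.0102 g 58.5
dx 122.9 dy -116.7 dz 0.6 twist 19.8
```

Request:
carry_out([
  {"dx":24,"dy":-23,"dz":0,"twist":4,"fingers":1},
  {"dx":48,"dy":-46,"dz":0,"twist":8,"fingers":1},
  {"dx":72,"dy":-69,"dz":0,"twist":12,"fingers":1},
  {"dx":98,"dy":-94,"dz":0,"twist":16,"fingers":1},
  {"dx":123,"dy":-117,"dz":0,"twist":19.8,"fingers":1},
])

```text
clock: 33.57
eef_pos: [0.5073, -0.2265, 0.2055]
tool_rot: [0.977, -0.215, 0.003, -0.014]
ft_force: [0.8, -0.2, -1.5]
grip_width: 0.0106
grasp_force: 59.0
```

Request:
carry_out([
  {"dx":0,"dy":0,"dz":0,"twist":0,"fingers":1},
  {"dx":0,"dy":0,"dz":0,"twist":0,"fingers":1},
  {"dx":0,"dy":0,"dz":0,"twist":0,"fingers":1},
  {"dx":0,"dy":0,"dz":0,"twist":0,"fingers":1},
  {"dx":0,"dy":0,"dz":0,"twist":0,"fingers":1},
])

```text
clock: 33.98
eef_pos: [0.5032, -0.2326, 0.2054]
tool_rot: [0.975, -0.221, 0.002, -0.012]
ft_force: [-0.1, 0.7, -1.2]
grip_width: 0.0112
grasp_force: 59.0
```

Run:
```python
from h import *
go(rail(-.056,.083,.206),-28.1)
t=Cam("top");s=Cam("scene")
o=bot.get_obs();p=o["eef_pos"];print(torail(p).round(4))
S=p+.056*rx+[0,0,.134-.087];print("exp saddle top: top cam",t.px(S),"scene",s.px(S))
np.savez("q.npz",t=t.im,s=s.im)
# grey (low saturation) pixels round the expected place
for c,n in((t,"top"),(s,"scene")):
    h=cv2.cvtColor(c.im,cv2.COLOR_RGB2HSV);x,y=c.px(S).round().astype(int)
    print(n,x-14,y-10)
    for v in range(y-10,y+(11 if n=="top" else 16)):print(v,"".join("%4d"%h[v,u,2] if h[v,u,1]<45 else "   ." for u in range(x-14,x+15)))
```

```text
t 33.98 tcp [ 0.5032 -0.2326  0.2054] yaw -25.50 tilt 1.38 F [-0.1  0.7 -1.2] w 0.0112 g 59.0
dx 110.6 dy -25.4 dz -0.1 twist 2.6
[-0.165   0.0527  0.2056]
exp saddle top: top cam [392.74428559 197.67403881] scene [352.83886639 145.35982466]
top 379 188
188    .   .   .   .   .   .   .   .   .   .   .   .   .   .   .   .   .  54  71   .   .   .  88 154 140 210 199 168 124
189    .   .   .   .   .   .   .   .   .   .   .   .   .   .   .   .   .  76  58   .   .  64 134 166 174 207 188 110 183
190    .   .   .   .   .   .   .   .   .   .   .   .   .   .   .   .  93  80  46   .   .  99 174 132 209 203 176 105 207
191    .   .   .   .   .   .   .   .   .   .   .   .   .   .   .   .  99  65   .   .  55 118 169 165 208 195 127 130 206
192    .   .   .   .   .   .   .   .   .   .   .   .   .   .   .   .   .  33   .   .  88 150 127 208 205 174  91 183 204
193    .   .   .   .  92  93   .   .   . 100 183 152   .   .   .   .   .  37   .  53 120 164 154 207 194 123 129 208 194
194    .   .   .  76  88  85  86  90   .  84 116 127 154 174   .   .  36   .   .  84 147 121 199 205 188  90 182 207 197
[... 4154 characters left out ...]
152 159 134 113 113 108  94  85   .   .   .   .   .   .   .   .  42  37  36  53  84  56  35  38
156   95 157 159 146 131 131 119  99  86  75  62  98 177   .   .   .   .   .   .   .   .  38  36  40  58  85   .   .   .
157  129 130 118 101  86  76  65 101 107 107 112 108 191   .   .   .   .   .   .   .   .  39  38  35  62  85   .   .   .
158   87  76 101 108 106 105 106 113 114 110 115 109 192   .   .   .   .   .   .   .   .  36  35  37  60  86   .   .   .
159   93 100 110 112 111 117 115 115 118 117 117 111 191   .   .   .   .   .   .   .   .  45  38  37  65  86   .   .   .
160   85 104 111 112 110 111 113 113 116 113 115 112 193   .   .   .   .   .   .   .   .  39  34  37  69  89  61   .   .
```

```bash
python3 -c "
from h import *
o,Rm,y=st();print(o['joint_pos'].round(3),Rm[:,2].round(3),o['joint_vel'].round(3))
go(rail(-.166,.083,.206),-28.1)
"
```

```text
t 34.08 tcp [ 0.5036 -0.2326  0.2056] yaw -25.49 tilt 1.38 F [-0.2  0.4 -1.3] w 0.0104 g 59.0
[-0.446  0.361  0.104  1.314  0.024  3.141] [ 0.01   0.022 -1.   ] [ 0.002  0.001  0.005 -0.002  0.002 -0.001]
t 34.08 tcp [ 0.5036 -0.2326  0.2056] yaw -25.49 tilt 1.38 F [-0.2  0.4 -1.3] w 0.0104 g 59.0
dx 0.4 dy -30.3 dz 0.3 twist 2.6
```

The last joint is at its limit, since tool yaw can't fall below q1. I'll back off the twist and hook the saddle about 4° askew nearer the guard, then straighten it while sliding, where the range allows.

Request:
carry_out([
  {"dx":0,"dy":0,"dz":0,"twist":-2,"fingers":1},
  {"dx":0,"dy":0,"dz":0,"twist":-4,"fingers":1},
  {"dx":0,"dy":0,"dz":0,"twist":-6,"fingers":1},
  {"dx":0,"dy":0,"dz":0,"twist":-8,"fingers":1},
  {"dx":0,"dy":0,"dz":0,"twist":-8,"fingers":1},
])

```text
clock: 34.5
eef_pos: [0.5039, -0.2324, 0.2056]
tool_rot: [0.988, -0.152, 0.003, -0.012]
ft_force: [-0.3, -0.6, -1.1]
grip_width: 0.0104
grasp_force: 59.0
```

```bash
python3 -c "
from h import *
o,Rm,y=st();print(o['joint_pos'].round(3),Rm[:,2].round(3),torail(o['eef_pos']).round(4))
go(rail(-.166,.062,.206),-20)
"
```

```text
t 34.50 tcp [ 0.5039 -0.2324  0.2056] yaw -17.43 tilt 1.39 F [-0.3 -0.6 -1.1] w 0.0104 g 59.0
[-0.445  0.361  0.104  1.314  0.024  3.   ] [ 0.01   0.022 -1.   ] [-0.1648  0.053   0.2056]
t 34.50 tcp [ 0.5039 -0.2324  0.2056] yaw -17.43 tilt 1.39 F [-0.3 -0.6 -1.1] w 0.0104 g 59.0
dx 0.5 dy -9.1 dz -0.2 twist 2.6
```

```bash
cat > tgt.py <<'E'
from h import *
import sys
y,z,yaw,x=map(float,sys.argv[1:]);a=np.radians(yaw)
p=rail(x,y,z)-.056*np.array([np.cos(a),np.sin(a),0])
print("limit yaw",np.degrees(np.arctan2(p[1],p[0])).round(1));go(p,yaw);o=bot.get_obs();print(torail(o["eef_pos"]).round(4),"q6",o["joint_pos"][5].round(3))
E
python3 tgt.py .062 .206 -23 0
```

```text
limit yaw -25.0
t 34.50 tcp [ 0.5039 -0.2324  0.2056] yaw -17.43 tilt 1.39 F [-0.3 -0.6 -1.1] w 0.0104 g 59.0
dx 107.9 dy 16.2 dz -0.5 twist 5.6
[-0.1648  0.053   0.2056] q6 3.0
```

Request:
carry_out([
  {"dx":25,"dy":4,"dz":0,"twist":1.5,"fingers":1},
  {"dx":50,"dy":8,"dz":0,"twist":3,"fingers":1},
  {"dx":75,"dy":12,"dz":0,"twist":4.5,"fingers":1},
  {"dx":95,"dy":14,"dz":0,"twist":5.6,"fingers":1},
  {"dx":108,"dy":16,"dz":0,"twist":5.6,"fingers":1},
])

```text
clock: 34.92
eef_pos: [0.6039, -0.2807, 0.2048]
tool_rot: [0.98, -0.201, 0.003, -0.012]
ft_force: [0.2, -0.0, -1.0]
grip_width: 0.0106
grasp_force: 59.0
```

Request:
carry_out([
  {"dx":0,"dy":0,"dz":0,"twist":0,"fingers":1},
  {"dx":0,"dy":0,"dz":0,"twist":0,"fingers":1},
  {"dx":0,"dy":0,"dz":0,"twist":0,"fingers":1},
  {"dx":0,"dy":0,"dz":0,"twist":0,"fingers":1},
  {"dx":0,"dy":0,"dz":0,"twist":0,"fingers":1},
])

```text
clock: 35.33
eef_pos: [0.6018, -0.2796, 0.2058]
tool_rot: [0.98, -0.2, 0.003, -0.012]
ft_force: [0.3, -0.1, -1.9]
grip_width: 0.0107
grasp_force: 59.0
```

```bash
python3 tgt.py .062 .15 -23.5 0
python3 - <<'E'
from h import *
t=Cam("top");s=Cam("scene");cv2.imwrite("pics/last.png",t.im[:,:,::-1]);np.savez("q.npz",t=t.im,s=s.im)
# saddle top in the scene: compare expected with seen through difference from the first picture
o=bot.get_obs();p=o["eef_pos"]
h0=cv2.imread("pics/scene0.png")[:,:,::-1].astype(int);d=np.abs(s.im.astype(int)-h0).max(2)
R_=R.from_quat(o["tool_rot"]).as_matrix();S=p+.056*R_[:,0]-(.134-.087)*R_[:,2]
print("saddle ridge ends exp",s.px(S+.018*ry),s.px(S-.018*ry),"foot",s.px(S-[0,0,.134]))
h=cv2.cvtColor(s.im,cv2.COLOR_RGB2HSV);x,y=s.px(S).round().astype(int);print(x,y)
for v in range(y-12,y+42):print(v,"".join(("%4d"%h[v,u,2] if h[v,u,1]<60 else "%3d*"%h[v,u,2]) if d[v,u]>25 else "   ." for u in range(x-14,x+18)))
E
```

```text
limit yaw -24.9
t 35.33 tcp [ 0.6018 -0.2796  0.2058] yaw -23.05 tilt 1.39 F [ 0.3 -0.1 -1.9] w 0.0107 g 59.0
dx 0.3 dy 1.4 dz 55.7 twist 0.5
[-0.0562  0.0575  0.2058] q6 3.098
saddle ridge ends exp [328.19532547 139.20443455] [335.76253085 137.61844859] foot [331.26442565 171.71399645]
332 138
126    .   .   .   .   .   .   .   .   .   .   .   .   .   .   .   .  69  47  54  41  41  39  34  34  39  32  39  38  37  36  38  43
127    .   .   .   .   .   .   .   .   .   .   .   .   .   .   .   .   .  78  67  41  41  39  34  37  36  41  41  36  36  38  37  34
128    .   .   .   .   .   .   .   .   .   .   .   .   .   .   .   .   .  80  64  41  34  39  39  36  36  37  38  36  37  32  39  33
129    .   .   .   .   .   .   .   .   .   .   .   .   .   .   .   .  80  66  58  44  38  38  33  38  35  36  37  35  40  35  34  34
130    .   .   .   .   .   .   .   .   .   .   .   .  73  65   .  82  68  56  52  45  34  37  33  34  37  40  36  38  36  38  36  35
131    .   .   .   .   .   .   .   .   .   .   .  68  49  66  75  56  46  47  49  41  33  34  39  33  39  35  35  35  37  37  41  37
132   
[... 5677 characters left out ...]
  .   .   .   .   .   .   .   .   .
175    .   .   .   .   .   .   .   .   .   .   .   .  79 97* 99*   .   .   .   .   .   .   .   .   .   .   .   .   .   .   .   .   .
176    .   .   .   .   .   .   .   .   .   .   .   .   .   .   .   .   .   .   .   .   .   .   .   .   .   .   .   .   .   .   .   .
177    .   .   .   .   .   .   .   .   .   .   .   .   .   .   .   .   .   .   .   .   .   .   .   .   .   .   .   .   .   .   .   .
178    .   .   .   .   .   .   .   .   .   .   .   .   .   .   .   .   .   .   .   .   .   .   .   .   .   .   .   .   .   .   .   .
179    .   .   .   .   .   .   .   .   .   .   .   .   .   .   .   .   .   .   .   .   .   .   .   .   .   .   .   .   .   .   .   .
```

Run:
```python
from h import *
s=Cam("scene");o=bot.get_obs();p=o["eef_pos"];M=R.from_quat(o["tool_rot"]).as_matrix()
x=M[:,0];z=-M[:,2];y=np.cross(z,x)
for dr in(0,4,8):
    a=np.radians(dr);X=np.cos(a)*x-np.sin(a)*z;Z=np.cos(a)*z+np.sin(a)*x
    P=lambda i,j,k:(p+.019*z+X*(i+.056)+y*j+Z*(k-.106))
    print(dr,{n:s.px(P(*c)).round(1).tolist() for n,c in dict(ridge0=(0,.018,.134),ridge1=(0,-.018,.134),lip0=(.02,.018,.098),lip1=(.02,-.018,.098),f35p=(.035,.025,0),f35m=(.035,-.025,.008),f21p=(-.021,.025,0),f21m=(-.021,-.025,.008),bt=(-.019,.025,.113),tip=(-.071,0,.106)).items()},"lip z",P(.02,0,.098)[2].round(4))
```

```text
0 {'ridge0': [328.5, 139.2], 'ridge1': [335.5, 137.6], 'lip0': [324.5, 147.2], 'lip1': [331.5, 145.6], 'f35p': [319.9, 170.8], 'f35m': [329.3, 166.2], 'f21p': [329.6, 174.9], 'f21m': [339.1, 170.1], 'bt': [330.3, 146.2], 'tip': [345.0, 150.2]} lip z 0.2168
4 {'ridge0': [328.1, 140.1], 'ridge1': [335.1, 138.6], 'lip0': [324.6, 148.6], 'lip1': [331.5, 147.0], 'f35p': [321.1, 172.8], 'f35m': [330.4, 168.1], 'f21p': [330.9, 176.0], 'f21m': [340.3, 171.1], 'bt': [330.2, 146.8], 'tip': [345.0, 149.9]} lip z 0.2115
8 {'ridge0': [327.8, 141.1], 'ridge1': [334.8, 139.5], 'lip0': [324.8, 150.0], 'lip1': [331.7, 148.3], 'f35p': [322.4, 174.7], 'f35m': [331.7, 170.0], 'f21p': [332.2, 177.0], 'f21m': [341.5, 172.1], 'bt': [330.2, 147.5], 'tip': [345.0, 149.7]} lip z 0.2063
```

No droop in the grip: the foot corners match to within a pixel. I'll lower it onto the rail.

Request:
carry_out([
  {"dx":0,"dy":0,"dz":12,"twist":0,"fingers":1},
  {"dx":0,"dy":0,"dz":25,"twist":0,"fingers":1},
  {"dx":0,"dy":0,"dz":38,"twist":0,"fingers":1},
  {"dx":0,"dy":0,"dz":50,"twist":0,"fingers":1},
  {"dx":0,"dy":0,"dz":58,"twist":0,"fingers":1},
])

```text
clock: 35.9
eef_pos: [0.6024, -0.2782, 0.146]
tool_rot: [0.98, -0.2, 0.002, -0.012]
ft_force: [0.2, 0.2, 2.7]
grip_width: 0.0105
grasp_force: 59.7
```

Request:
carry_out([
  {"dx":0,"dy":0,"dz":2,"twist":0,"fingers":1},
  {"dx":0,"dy":0,"dz":4,"twist":0,"fingers":1},
  {"dx":0,"dy":0,"dz":6,"twist":0,"fingers":1},
  {"dx":0,"dy":0,"dz":8,"twist":0,"fingers":1},
  {"dx":0,"dy":0,"dz":8,"twist":0,"fingers":1},
])

```text
clock: 36.32
eef_pos: [0.6053, -0.2794, 0.1417]
tool_rot: [0.98, -0.2, 0.006, -0.011]
ft_force: [2.2, -1.0, 5.4]
grip_width: 0.0111
grasp_force: 59.9
```

```bash
python3 tgt.py .05 .138 -24 0
```

```text
limit yaw -25.9
t 36.32 tcp [ 0.6053 -0.2794  0.1417] yaw -23.04 tilt 1.44 F [ 2.2 -1.   5.4] w 0.0111 g 59.9
dx -3.9 dy 13.1 dz 3.3 twist 1.0
[-0.0532  0.0593  0.1417] q6 3.1
```

```bash
for a in ".045 .138 -25.5 0" ".02 .138 -28.1 0"; do python3 tgt.py $a|grep -E "limit|dx"; done
```

```text
limit yaw -26.2
dx -4.3 dy 16.6 dz 3.2 twist 2.5
limit yaw -28.2
dx -6.3 dy 39.0 dz 2.7 twist 5.1
```

Request:
carry_out([
  {"dx":-0.5,"dy":6,"dz":0,"twist":0.8,"fingers":1},
  {"dx":-1,"dy":12,"dz":0,"twist":1.6,"fingers":1},
  {"dx":-1.5,"dy":17,"dz":0,"twist":2.4,"fingers":1},
  {"dx":-2,"dy":23,"dz":0,"twist":3.2,"fingers":1},
  {"dx":-2.5,"dy":28,"dz":0,"twist":3.8,"fingers":1},
])

```text
clock: 36.73
eef_pos: [0.5925, -0.3034, 0.1406]
tool_rot: [0.973, -0.232, 0.006, -0.012]
ft_force: [6.2, 1.8, 4.5]
grip_width: 0.0108
grasp_force: 59.7
```

```bash
python3 tgt.py .0 .138 -28.1 0.003
```

```text
limit yaw -29.9
t 36.73 tcp [ 0.5925 -0.3034  0.1406] yaw -26.80 tilt 1.55 F [6.2 1.8 4.5] w 0.0108 g 59.7
dx -0.5 dy 32.2 dz 1.7 twist 1.3
[-0.0532  0.0322  0.1406] q6 3.124
```

Request:
carry_out([
  {"dx":-0.2,"dy":7,"dz":0,"twist":0.7,"fingers":1},
  {"dx":-0.4,"dy":14,"dz":0,"twist":1.3,"fingers":1},
  {"dx":-0.6,"dy":21,"dz":0,"twist":1.3,"fingers":1},
  {"dx":-0.8,"dy":28,"dz":0,"twist":1.3,"fingers":1},
  {"dx":-1,"dy":35,"dz":0,"twist":1.3,"fingers":1},
])

```text
clock: 37.15
eef_pos: [0.5763, -0.3342, 0.1398]
tool_rot: [0.97, -0.242, 0.006, -0.012]
ft_force: [8.3, 1.5, 3.6]
grip_width: 0.0109
grasp_force: 59.7
```

```bash
python3 tgt.py -.038 .138 -28.1 0.003
```

```text
limit yaw -33.1
t 37.15 tcp [ 0.5763 -0.3342  0.1398] yaw -28.02 tilt 1.57 F [8.3 1.5 3.6] w 0.0109 g 59.7
dx -0.1 dy 35.4 dz 0.9 twist 0.1
[-0.053  -0.0026  0.1398] q6 3.093
```

Request:
carry_out([
  {"dx":0.5,"dy":7,"dz":0,"twist":0,"fingers":1},
  {"dx":1,"dy":14,"dz":0,"twist":0,"fingers":1},
  {"dx":1.5,"dy":21,"dz":0,"twist":0,"fingers":1},
  {"dx":2,"dy":28,"dz":0,"twist":0,"fingers":1},
  {"dx":2,"dy":35,"dz":0,"twist":0,"fingers":1},
])

```text
clock: 37.57
eef_pos: [0.5607, -0.3638, 0.139]
tool_rot: [0.97, -0.241, 0.004, -0.014]
ft_force: [3.7, 7.3, 6.9]
grip_width: 0.011
grasp_force: 60.2
```

Request:
carry_out([
  {"dx":1,"dy":0,"dz":0,"twist":0,"fingers":1},
  {"dx":1,"dy":0,"dz":0,"twist":0,"fingers":1},
  {"dx":1,"dy":0,"dz":0,"twist":0,"fingers":1},
  {"dx":1,"dy":0,"dz":0,"twist":0,"fingers":1},
  {"dx":1,"dy":0,"dz":0,"twist":0,"fingers":1},
])

```text
clock: 37.98
eef_pos: [0.5598, -0.3657, 0.139]
tool_rot: [0.97, -0.243, 0.003, -0.012]
ft_force: [-0.8, 3.0, 6.8]
grip_width: 0.0109
grasp_force: 60.2
```

```bash
python3 tgt.py -.038 .138 -28.1 0.003
python3 - <<'E'
from h import *
t=Cam("top");s=Cam("scene");np.savez("q.npz",t=t.im,s=s.im)
k=np.load("k.npz")["t"].astype(int)
for p in(rail(0,-.038,.185),rail(0,-.038,.232)):print(t.px(p),s.px(p))
f=lambda c,x0,y0,x1,y1,q:cv2.resize(c.im[y0:y1,x0:x1,::-1],None,fx=q,fy=q,interpolation=cv2.INTER_CUBIC)
h0=cv2.imread("pics/scene0.png")[:,:,::-1].astype(int);d=np.abs(s.im.astype(int)-h0).max(2)
for v in range(136,192,2):print(v,''.join('#' if d[v,u]>35 else '.' for u in range(330,380)))
d=np.abs(t.im.astype(int)-k).max(2)
for v in range(176,206):print(v,''.join('#' if d[v,u]>35 else '.' for u in range(390,450)))
E
```

```text
limit yaw -33.1
t 37.98 tcp [ 0.5598 -0.3657  0.139 ] yaw -28.09 tilt 1.45 F [-0.8  3.   6.8] w 0.0109 g 60.2
dx -0.2 dy -0.2 dz 1.0 twist 0.0
[-0.0528 -0.0382  0.139 ] q6 3.042
[424.28316398 185.92156807] [351.34673817 150.84272467]
[427.93119269 183.84118573] [351.86977514 139.37359529]
136 ........................##################........
138 .......................###################........
140 .......................#######################....
142 ........................######################....
144 ..................##..#######################.....
146 ..................##.###########.###########......
148 ....................########################......
150 ....................######################........
152 ........................##########..#####.........
154 ...................#...####.##########............
156 ......................##############..............
158 ...............###..################..............
160 .....................############..#..............
162 ....................###########.####..............
164 ....................###############.
[... 1979 characters left out ...]
.......#############################.....#...#####
196 ..................##############################....##..####
197 ...................################################...###.##
198 ....................##################################.###.#
199 .....................#######################################
200 .....................#######################################
201 ......................######################################
202 .......................##..#################################
203 .......................##..#################################
204 .......................###.#################################
205 ..............................##############################
```

The carrier is at rail y = -0.038, under the peg. I'll ease off the downward force, release and rise clear.

Request:
carry_out([
  {"dx":0,"dy":0,"dz":-1.5,"twist":0,"fingers":1},
  {"dx":0,"dy":0,"dz":-3,"twist":0,"fingers":1},
  {"dx":0,"dy":0,"dz":-3,"twist":0,"fingers":1},
  {"dx":0,"dy":0,"dz":-3,"twist":0,"fingers":0.5},
  {"dx":0,"dy":0,"dz":-3,"twist":0,"fingers":0},
])

```text
clock: 38.5
eef_pos: [0.5587, -0.3664, 0.1392]
tool_rot: [0.97, -0.243, 0.001, -0.012]
ft_force: [-1.0, -0.2, -0.4]
grip_width: 0.0322
grasp_force: 0.0
```

Request:
carry_out([
  {"dx":0,"dy":0,"dz":0,"twist":0,"fingers":-0.4},
  {"dx":0,"dy":0,"dz":0,"twist":0,"fingers":-0.4},
  {"dx":0,"dy":0,"dz":-10,"twist":0,"fingers":-0.4},
  {"dx":0,"dy":0,"dz":-25,"twist":0,"fingers":-0.4},
  {"dx":0,"dy":0,"dz":-45,"twist":0,"fingers":-0.4},
])

```text
clock: 38.92
eef_pos: [0.5579, -0.3668, 0.1842]
tool_rot: [0.97, -0.243, 0.0, -0.012]
ft_force: [-1.0, -0.2, 0.7]
grip_width: 0.0596
grasp_force: 0.0
```

Request:
carry_out([
  {"dx":-20,"dy":0,"dz":-20,"twist":0,"fingers":-0.4},
  {"dx":-45,"dy":0,"dz":-35,"twist":0,"fingers":-0.4},
  {"dx":-80,"dy":0,"dz":-40,"twist":0,"fingers":-0.4},
  {"dx":-115,"dy":0,"dz":-40,"twist":0,"fingers":-0.4},
  {"dx":-150,"dy":0,"dz":-40,"twist":0,"fingers":-0.4},
])

```text
clock: 39.33
eef_pos: [0.4253, -0.2971, 0.2265]
tool_rot: [0.97, -0.243, 0.003, -0.011]
ft_force: [-0.3, -0.2, -0.0]
grip_width: 0.0596
grasp_force: 0.0
```

Request:
carry_out([
  {"dx":-30,"dy":-10,"dz":0,"twist":-3,"fingers":-0.4},
  {"dx":-60,"dy":-30,"dz":0,"twist":-6,"fingers":-0.4},
  {"dx":-80,"dy":-55,"dz":0,"twist":-9,"fingers":-0.4},
  {"dx":-90,"dy":-85,"dz":0,"twist":-12,"fingers":-0.4},
  {"dx":-95,"dy":-120,"dz":0,"twist":-15,"fingers":-0.4},
])

```text
clock: 39.75
eef_pos: [0.3975, -0.1461, 0.2295]
tool_rot: [0.993, -0.114, 0.004, -0.011]
ft_force: [0.2, -0.8, 0.6]
grip_width: 0.0601
grasp_force: 0.0
```

Run:
```python
from h import *
st();t=Cam("top");s=Cam("scene");np.savez("q.npz",t=t.im,s=s.im)
f=lambda c,x0,y0,x1,y1,k:cv2.resize(c.im[y0:y1,x0:x1,::-1],None,fx=k,fy=k,interpolation=cv2.INTER_CUBIC)
a=f(t,378,158,454,210,6);b=f(s,305,130,385,215,7);c=f(t,160,115,270,215,2.4)
w=np.zeros((600,1020,3),np.uint8)
w=np.zeros((600,800,3),np.uint8);b=f(s,305,130,385,215,4);w[:312,:456]=a;w[:340,470:790]=b;c=f(s,140,160,400,265,2);w[350:560,:520]=c
cv2.imwrite("pics/z.png",w)
```

```text
t 39.75 tcp [ 0.3975 -0.1461  0.2295] yaw -13.15 tilt 1.37 F [ 0.2 -0.8  0.6] w 0.0601 g 0.0
```

View pics/z.png

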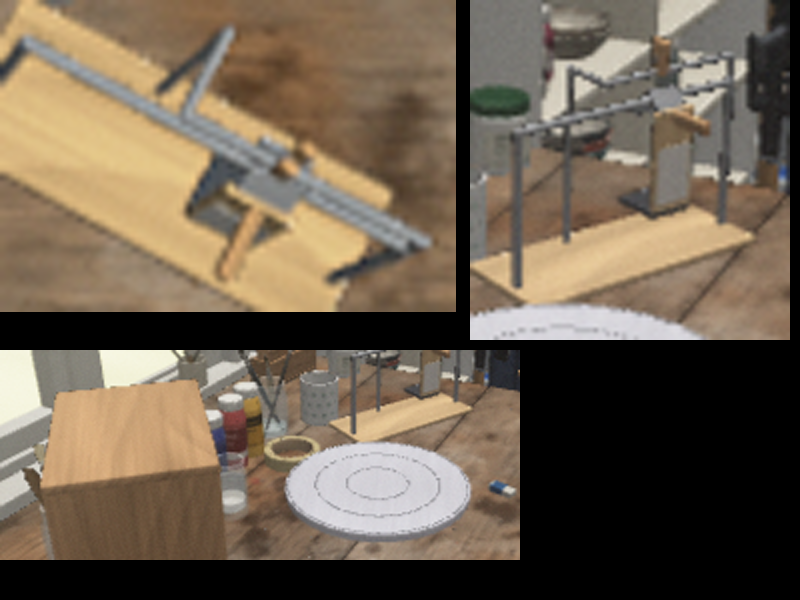

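The carrier hangs on the rail with the peg above it: in the scene part the peg is at (663,55) and the saddle at (667,97); in the top part the tab runs from (258,207) to (227,272) and the peg is at (290,162). The wheel is empty. I'll check the y alignment in numbers.

Run:
```python
from h import *
t=Cam("top");s=Cam("scene")
T=lambda u,v:(378+(u+.5)/6-.5,158+(v+.5)/6-.5);S=lambda u,v:(305+(u-470+.5)/4-.5,130+(v+.5)/4-.5)
for n,k,z in[("boardL",(222,178),.164),("boardR",(293,226),.164),("tabroot",(258,207),.164),("tabtip",(227,272),.164),("peg1",(288,166),.232),("peg2",(302,150),.232)]:print(n,torail(t.at(*T(*k),z)).round(4))
for n,k,X in[("saddle",(667,97),0),("peg",(663,55),0),("tabtip s",(703,127),-.071),("board top L",(652,113),-.019),("board top R",(692,103),-.019)]:
    d=s.ray(*S(*k));q=s.e+d*((rail(X,0,0)-s.e)@rx/(d@rx));print(n,torail(q).round(4))
```

```text
boardL [-0.0161 -0.0118  0.164 ]
boardR [-0.022  -0.0643  0.164 ]
tabroot [-0.0217 -0.0398  0.164 ]
tabtip [-0.0674 -0.041   0.164 ]
peg1 [-0.0086 -0.0329  0.232 ]
peg2 [ 0.0041 -0.0359  0.232 ]
saddle [ 0.     -0.0522  0.1696]
peg [-0.     -0.0442  0.2146]
tabtip s [-0.071  -0.0367  0.1622]
board top L [-0.019  -0.0165  0.1654]
board top R [-0.019  -0.069   0.1653]
```

```bash
python3 -c "
from workcell import job_done
print(job_done())"
```

```text
the job is handed in; nothing more can be done
None
```

I've handed the job in. All three paddles should be on their own hooks: each resisted a pull test before release, but no camera sees inside the cupboard. The carrier hangs on the rail within a few millimetres of directly below the clothes-peg.

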